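Hang a washed plate frame on the swivel hook over the drip pan

TASK

A pad-printing plate frame has just been washed. First turn the red swivel hook until its arm points over the middle of the blue drip pan (not the yellow pan of printed caps); then lift the aluminium frame off the sloping wooden stand by its orange tab and hang it on the hook's arm by the notch at the top of its window, so that it hangs straight over the blue pan and stays there when you let go. Leave the other things on the bench where they are.

Things in the scene. Friction and masses are not known exactly. Their poses are not given: they have to be found in the camera images.
- stand: The fixed swivel-hook stand: a round dark foot (80 mm across, 12 mm thick) with a steel post 20 mm across. Origin on the bench, on the post's axis, which is the hook's vertical turning axis.
- hook (a joint): Angle of the swivel hook about the post, rad; it grows anticlockwise seen from above, 0 = arm along the stand's own -x axis, limits -1.7 to 1.7. It turns against a steady friction of 0.15 N m (about 1 N at the pin) and stays where it is left. It starts between the two pans.
- hook_seat (a point): On the upper side of the hook's red level arm, 95 mm from the post's axis, 191 mm above the bench. The arm is a 12 mm round bar from a black hub (36 mm across, top 205 mm up, with a 14 mm steel cap to 216 mm) out to the pin. This point's -x axis points outwards along the arm, z up.
- hook_pin (a point): The hook's upturned end: a vertical round pin 12 mm thick, 150 mm from the post's axis, its rounded top 215 mm above the bench, 24 mm above the arm's upper side. This point is on its axis, 203 mm up. It can be pinched from above, or pushed sideways, to swing the hook.
- drip_pan_mid (a point): Middle of the blue round drip pan's underside. Pan fixed to the bench, 110 mm across, 22 mm high, empty, its middle about 100 mm from the post's axis.
- parts_pan_mid (a point): Middle of the yellow round pan's underside, with white caps in it: the wrong one. Same size, fixed, on the other side of the hook.
- easel: Fixed sloping wooden stand on which the frame leans, base 150 x 130 mm. Origin at the middle of its base on the bench. Its x axis points away from the leaning side: the frame's top leans towards its -x, 30 degrees from vertical. Its two slats back the frame only up to 95 mm from the frame's lower edge.
- frame_grip (a point): Centre of the orange tab on top of the aluminium plate frame: 40 mm wide (y), 40 mm high (z), 12 mm thick (x). Axes are the frame's own: x through its thickness, y across, z up in its plane (tilted 30 degrees while it leans). Frame about 0.3 kg, dark heavy lower bar, 110 mm wide, 125 mm high below the tab, 10 mm thick; window 80 x 80 mm starting 15 mm above the lower edge. Front and back alike.
- frame_notch (a point): Top of the hanging notch, in the middle of the underside of the 30 mm high bar above the frame's window: a V 30 mm wide at the window's upper edge, 12 mm deep. This point lies 10 mm above the window's edge, 40 mm below the tab's centre, 105 mm above the lower edge; axes as the tab point. When hung, the V sits on the arm, with this point on the arm's upper side.
- ink_jar: Bystander: ink jar, 68 mm across, 80 mm tall. Origin at its underside on the bench. Not to be moved.
- thinner: Bystander: bottle, 72 mm across, 190 mm tall. Origin at its underside on the bench. Not to be moved.
- tape_roll: Bystander: green tape roll lying flat, 96 mm across, 30 mm high. Origin at its underside on the bench. Not to be moved.
- print_pad: Bystander: red rubber print pad, 64 mm across, 60 mm high. Origin at its underside on the bench. Not to be moved.
- spatula: Bystander: ink spatula, 190 mm long, lying flat. Origin at its underside on the bench. Not to be moved.
- cap_box: Bystander: cardboard box 80 x 60 x 50 mm. Origin at its underside on the bench. Not to be moved.
There are look-alikes about, which are no part of the job. There is more than one size of the part that bears frame_grip; the job needs the largest. What is shaped like the stand but green or purple is not meant.

How it is judged:
By the outcome, as a careful person would: the job done as asked, in the order asked, and still so for the second after the job is handed in, with the robot touching nothing.
It also fails if it takes over 61 s, if anything falls off the work surface, if the arm or the gripper's body presses on something with over 40 N, if the wrist force passes 120 N, or if a joint passes its speed limit or range.

ROBOT

A 6-joint arm with a two-finger parallel gripper is mounted at the origin on the work surface. World frame = base frame: x ahead of the robot, y to its left, z up, the work surface at z = 0. Lengths are in m, angles in rad, forces in N, time in s.
With the tool pointing down it reaches from about 0.3 to 0.85 m from the base axis. Payload 4.2 kg.
Tool frame: the origin (TCP) lies at the very end of the fingers, on their centre line; the grasp point (between the pads) lies 19 mm behind it (hold_point_z is the z of the grasp point in the tool frame, in m); z points along the fingers, y is the direction in which the jaws open and shut (so a half turn about z gives the same grasp; the last joint's range is limited). The gripper opens to 91 mm and grips with 3 to 60 N. Pads are 32 mm wide; open, the fingers measure 118 mm over their backs; the gripper's body (76 mm by 178 mm) begins 60 mm behind the grasp point.
Start: joints at [1.326, 0.32, 1.565, -0, 1.257, -0.02], TCP at [0.128, 0.561, 0.189] pointing down, gripper open.
Joint ranges: [-3.11, 3.11], [-0.84, 2.01], [0.21, 2.61], [-1.34, 4.49], [0.05, 2.63], [-2.56, 2.56]. Speed limits (rad/s): [2.57, 2.57, 3.14, 3.14, 3.14, 3.14].

INTERFACE

Orientations are given as a unit quaternion [x, y, z, w].
In Python, from bench import read_state, camera, calibration, job_done, hold_point_z gives the robot as it stands.
- The arm moves only by the tool servo_tool, never from a script. Its argument "motion" is a list of rows, each an object of numbers: "dx", "dy", "dz": the shift along the tool's x, y, z in mm; "ax", "ay", "az": the turn, a rotation vector about the tool's x, y, z in rad; "jaw": the gripper command: -1 is shut, 1 is fully open, values between are in proportion. A call has 1 to 12 rows; each row shifts and turns the pose as measured when the row begins, along the tool's axes as they then stand; what a row does not reach is not made up. A row lasts 1/12 s, in which the tool goes at most 41.7 mm and 7.16 degrees, less where a joint would pass 70% of its speed; a pose out of reach is approached as far as the arm can. A call with a gripper value outside its range is refused whole. The fingers move at their own pace and stop on an object; the grip force is fixed at half the most. Time passes only in rows, so rows that do not move let the fingers close. It gives the time, the measured TCP pose, the force and the opening at its end, in the units of the state.
- read_state(): the state, without advancing time (a new reading comes with each control period).
- camera(name): name is "side" or "top" or "wrist"; returns (picture, depth): 420x560x3 uint8, blue, green, red; 420x560 float32, m along the optical axis (not along the pixel's ray), 0 where there is no reading.
- calibration(name): a dict with "camera_matrix" (3x3 intrinsics, pixels), "world_from_camera" (4x4, takes a point from camera to world coordinates). Camera axes: x right, y down, z forward; pixel columns grow to the right and rows downward; lengths in m; the calibration is good to about 2 mm. The wrist camera is an equidistant fisheye: a pixel r from the principal point sees the ray r / f radians off the axis. A picture is of the moment at which its call begins: read the wrist's pose just before it. calibration takes no time and is no camera call; for the wrist camera it gives the pose at the moment of the call.
- job_done(): hands the job in, once; it reports no verdict.
The state is a dict: "time_s": time; "joint_pos": joint angles; "qd": joint speeds; "joint_torque": joint torques, N m; "tcp_pos": TCP position; "tcp_rot": TCP orientation; "wrist_force": force on the tool from outside, world axes, zero at the start; "wrist_torque": the same for the moment, N m; "grip_width": opening from 0.0 (shut) to 1.0 (fully open).
Only numpy, scipy, OpenCV 4.12 (cv2) and the standard library are available. Lean on these libraries where they do the work, as an engineer would, in place of code of your own. Each camera call takes 0.05 s, during which the arm holds its last target.

## Working session

There is one attempt and no reset: what is moved stays moved. The work goes in short steps, Python scripts to look and compute and a tool call to move; the robot and the scene stay as the last step left them, time stands still between calls to the robot, and variables do not carry over. Pictures are saved under pics/ and viewed, and the job is handed in when it is done.

Besides the shell and the picture viewer there is one more tool, called after "Request:" in YAML: its name, and indented under it one key for each argument. servo_tool: Moves the arm, as the interface text tells. Its arguments: {"type":"object","properties":{"motion":{"type":"array"}},"required":["motion"]}

```bash
ls; mkdir -p pics; python3 - <<'E'
from bench import *
import cv2,numpy as np
s=read_state();print(s)
print(hold_point_z if not callable(hold_point_z) else hold_point_z())
for n in ("side","top","wrist"):
    c=calibration(n)
    p,d=camera(n)
    np.savez(f"pics/{n}0.npz",p=p,d=d,K=c["camera_matrix"],T=c["world_from_camera"])
    cv2.imwrite(f"pics/{n}0.png",p)
    print(n,c["camera_matrix"],np.round(c["world_from_camera"],4))
E
```

```text
pics
{'time_s': 0.0, 'joint_pos': array([ 1.32599756e+00,  3.20287705e-01,  1.56568203e+00, -1.14388950e-05,
        1.25740799e+00, -1.99918755e-02]), 'qd': array([-0.00048801,  0.00069521, -0.00196982,  0.00088671, -0.00170799,
        0.00144588]), 'joint_torque': array([ 1.32083307e-03, -4.12450862e+01, -2.31977373e+01,  7.27516576e-02,
        4.54723800e-02, -1.26751538e-04]), 'tcp_pos': array([0.12804105, 0.55998975, 0.18812158]), 'tcp_rot': array([ 1.12165098e-01,  9.93689184e-01, -8.85439424e-04, -1.12430493e-04]), 'wrist_force': array([ 0.45883721, -0.17005967, -0.69949723]), 'wrist_torque': array([ 0.00948145, -0.01027452, -0.02421432]), 'grip_width': 1.000919263043618}
-0.0188
side [[397.00764362   0.         279.61844382]
 [  0.         397.00764362 207.13574849]
 [  0.           0.           1.        ]] [[ 0.9006 -0.2227  0.3732  0.0344]
 [-0.434  -0.5071  0.7447 -0.9261]
 [ 0.0234 -0.8326 -0.5533  0.8483]
 [ 0.      0.      0.      1.    ]]
top [[385.86784051   0.         278.27038252]
 [  0.         385.86784051 216.03363736]
 [  0.           0.           1.        ]] [[-0.0146 -0.976   0.2174  0.2657]
 [-0.9999  0.0139 -0.0046  0.0134]
 [ 0.0014 -0.2174 -0.9761  1.3824]
 [ 0.      0.      0.      1.    ]]
wrist [[325.1922621    0.         272.63451377]
 [  0.         325.1922621  207.20651174]
 [  0.           0.           1.        ]] [[ 0.2237  0.934   0.2787  0.0484]
 [ 0.9747 -0.214  -0.0652  0.5783]
 [-0.0012  0.2862 -0.9582  0.3841]
 [ 0.      0.      0.      1.    ]]
```

View pics/side0.png

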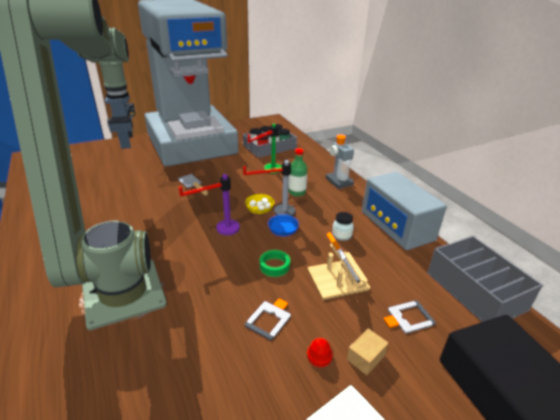

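View pics/top0.png

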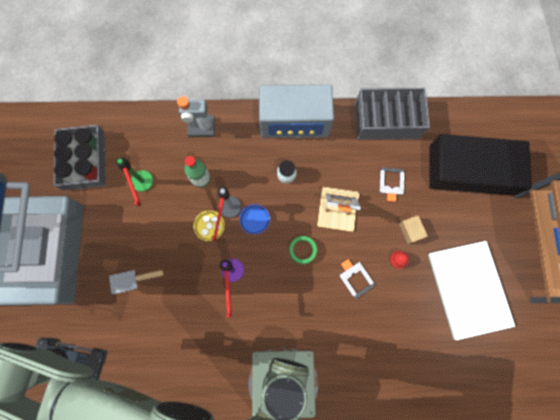

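View pics/wrist0.png

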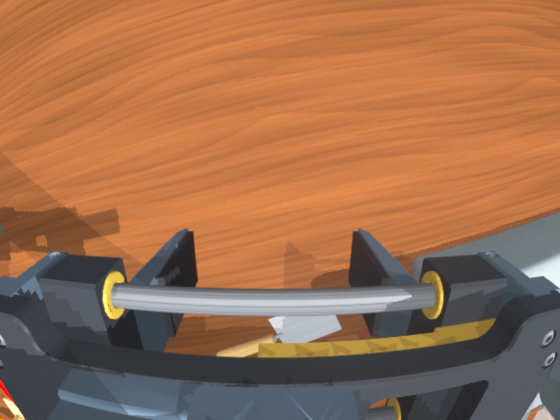

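```bash
python3 - <<'E'
import cv2,numpy as np
p=cv2.imread("pics/top0.png"); c=p[150:310,180:420]; cv2.imwrite("pics/topc.png",cv2.resize(c,(800,533),interpolation=cv2.INTER_CUBIC))
p=cv2.imread("pics/side0.png"); c=p[145:345,180:440]; cv2.imwrite("pics/sidec.png",cv2.resize(c,(780,600),interpolation=cv2.INTER_CUBIC))
E
```

```text
(no output)
```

View pics/topc.png

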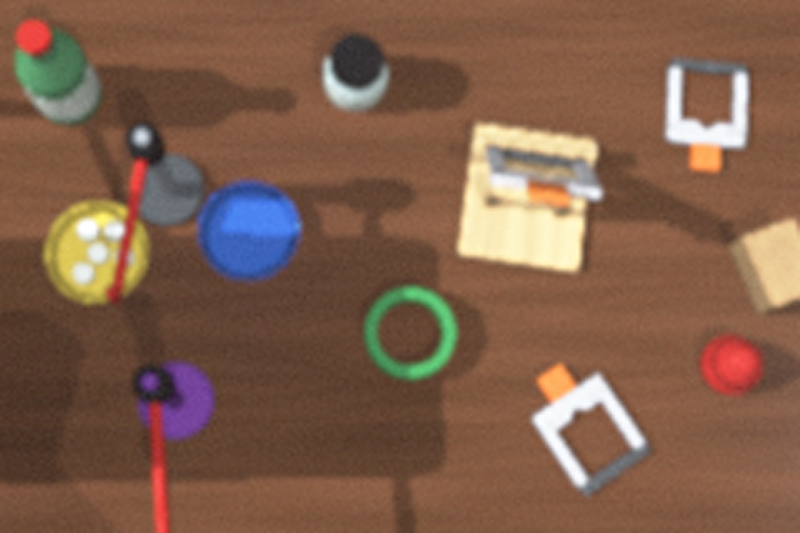

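View pics/sidec.png

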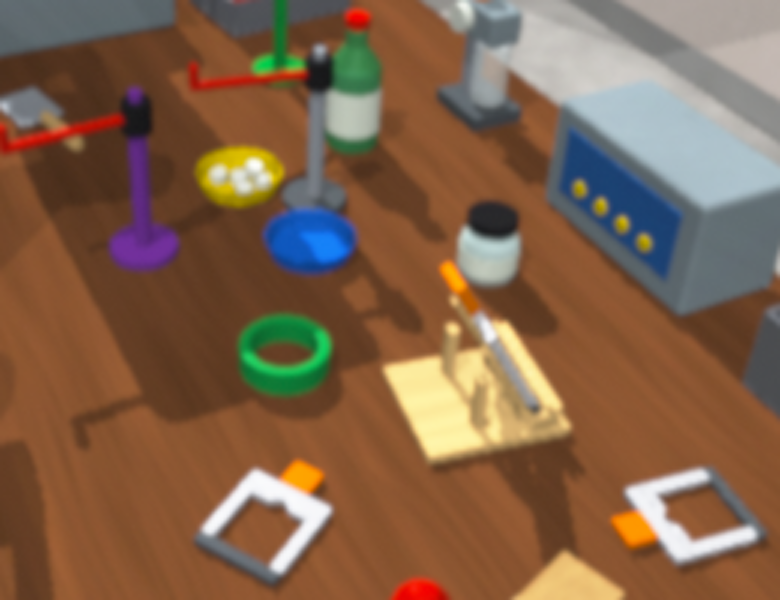

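```bash
cat > h.py <<'E'
import cv2,numpy as np
from bench import *
def load(n):
    z=np.load(f"pics/{n}.npz"); return z["p"],z["d"],z["K"],z["T"]
def snap(n,name):
    c=calibration(n); p,d=camera(n)
    np.savez(f"pics/{name}.npz",p=p,d=d,K=c["camera_matrix"],T=c["world_from_camera"]); cv2.imwrite(f"pics/{name}.png",p)
    return p,d,c["camera_matrix"],c["world_from_camera"]
def ray(K,T,u,v,fish=False):
    x=(np.asarray(u,float)-K[0,2])/K[0,0]; y=(np.asarray(v,float)-K[1,2])/K[1,1]
    if fish:
        r=np.hypot(x,y)+1e-12; s=np.sin(r)/r; d=np.stack([x*s,y*s,np.cos(r)],-1)
    else: d=np.stack([x,y,np.ones_like(x)],-1)
    return d@T[:3,:3].T
def plane(K,T,u,v,z,fish=False):
    d=ray(K,T,u,v,fish); o=T[:3,3]; return o+d*((z-o[2])/d[...,2])[...,None]
def pts(d,K,T,m):
    v,u=np.nonzero(m&(d>0)); return ray(K,T,u,v)*d[v,u][:,None]+T[:3,3],u,v
def mask(p,lo,hi): return cv2.inRange(cv2.cvtColor(p,cv2.COLOR_BGR2HSV),lo,hi)>0
def tri(c1,uv1,c2,uv2):
    A=0;b=0
    for (K,T),(u,v) in((c1,uv1),(c2,uv2)):
        d=ray(K,T,u,v);d/=np.linalg.norm(d);M=np.eye(3)-np.outer(d,d);A=A+M;b=b+M@T[:3,3]
    x=np.linalg.solve(A,b);return x
E
python3 - <<'E'
from h import *
for n in("top0","side0"):
    p,d,K,T=load(n); print(n)
    for nm,lo,hi in(("blue",(100,150,80),(125,255,255)),("yellow",(22,150,80),(33,255,255)),("orange",(8,180,180),(18,255,255)),("red",(0,170,80),(4,255,255)),("green",(50,150,60),(80,255,255)),("purple",(130,100,50),(155,255,255)),("black",(0,0,0),(179,255,35))):
        k,l,s,c=cv2.connectedComponentsWithStats(mask(p,lo,hi).astype(np.uint8))
        for i in range(1,k):
            if s[i,4]>12:
                P,u,v=pts(d,K,T,l==i)
                print(nm,c[i].round(1),s[i],np.median(P,0).round(3),P.min(0).round(3),P.max(0).round(3))
E
```

```text
top0
blue [254.2 218.7] [241 205  28  28 612] [0.564 0.096 0.004] [ 0.514  0.044 -0.004] [0.611 0.143 0.027]
blue [557.4 239.7] [555 229   5  25  60] [ 0.455 -0.915  0.12 ] [ 0.41  -0.921  0.111] [ 0.49  -0.912  0.129]
yellow [203.  224.8] [193 211  25  30 235] [0.543 0.288 0.008] [ 0.485  0.228 -0.006] [0.596 0.318 0.028]
yellow [221.2 221.6] [220 218   4   7  13] [0.553 0.216 0.005] [ 0.546  0.206 -0.002] [0.564 0.221 0.027]
yellow [220.1 231.1] [218 226   5  10  19] [0.52  0.219 0.006] [0.505 0.209 0.002] [0.538 0.227 0.021]
red [189.6 160.4] [185 156  10  10  78] [0.722 0.297 0.19 ] [ 0.705  0.28  -0.003] [0.813 0.358 0.195]
red [131.  185.6] [122 167  18  39 147] [0.643 0.483 0.191] [ 0.571  0.447 -0.004] [0.753 0.586 0.217]
red [ 92.  174.5] [ 86 168  10  11  42] [0.723 0.677 0.051] [0.715 0.67  0.028] [0.749 0.694 0.072]
red [220.3 206.4] [218 198   6  20  50] [0.568 0.192 0.19 ] [ 0.531  0.183 -0.004] [0.637 0.226 0.196]
red [214.7 234.3] [213 228   4  12  19] [0.473 0.206 0.193] [0.456 0.203 0.188] [0.495 0.21  0.217]
red [398.4 259.1] [390 251  18  17 220] [ 0.405 -0.408  0
[... 3684 characters left out ...]
[0.148 0.528 0.398] [0.132 0.52  0.395] [0.16  0.538 0.399]
black [275.8 131. ] [273 128   7   7  36] [0.718 0.496 0.183] [0.705 0.486 0.077] [0.857 0.754 0.202]
black [286.3 170. ] [283 166   7   8  44] [0.603 0.166 0.187] [0.594 0.159 0.173] [0.615 0.174 0.205]
black [225.6 184.3] [221 179   9  11  65] [0.377 0.155 0.187] [0.364 0.148 0.171] [0.39  0.166 0.205]
black [344.1 221.3] [339 220  11   3  14] [ 0.716 -0.052  0.075] [ 0.705 -0.058  0.072] [ 0.732 -0.038  0.077]
black [147.2 251.3] [146 238   4  29  69] [ 0.087 -0.02   0.139] [ 0.079 -0.052  0.109] [0.094 0.008 0.169]
black [477.6 383.8] [ 441  335   85   85 2615] [ 0.655 -0.666  0.067] [ 0.643 -0.771  0.009] [ 0.67  -0.561  0.107]
```

Request:
servo_tool:
  motion:
    - {"dx": -10, "dy": -8, "dz": -20}
    - {"dx": -25, "dy": -19, "dz": -20}
    - {"dx": -27, "dy": -21, "dz": -15}
    - {"dx": -27, "dy": -21, "dz": -15}
    - {"dx": -30, "dy": -23, "dz": -10}
    - {"dx": -30, "dy": -23, "dz": -10}
    - {"dx": -30, "dy": -23, "dz": -10}
    - {"dx": -30, "dy": -23, "dz": -10}
    - {"dx": -30, "dy": -23}
    - {"dx": -30, "dy": -23}
    - {"dx": -30, "dy": -23}
    - {"dx": -30, "dy": -23}

```text
$.motion[0]: bad value
```

Request:
servo_tool:
  motion:
    - {"dx": -10, "dy": -8, "dz": -20, "ax": 0, "ay": 0, "az": 0, "jaw": 1}
    - {"dx": -25, "dy": -19, "dz": -20, "ax": 0, "ay": 0, "az": 0, "jaw": 1}

```text
time_s: 0.32
tcp_pos: [0.1534, 0.5259, 0.2236]
tcp_rot: [0.11, 0.994, -0.005, -0.002]
wrist_force: [0.5, -0.2, 0.7]
grip_width: 0.999
```

Request:
servo_tool:
  motion:
    - {"dx": -30, "dy": -23, "dz": -10, "ax": 0, "ay": 0, "az": 0, "jaw": 1}
    - {"dx": -30, "dy": -23, "dz": -10, "ax": 0, "ay": 0, "az": 0, "jaw": 1}
    - {"dx": -30, "dy": -23, "dz": -10, "ax": 0, "ay": 0, "az": 0, "jaw": 1}
    - {"dx": -30, "dy": -23, "dz": -10, "ax": 0, "ay": 0, "az": 0, "jaw": 1}
    - {"dx": -30, "dy": -23, "dz": -10, "ax": 0, "ay": 0, "az": 0, "jaw": 1}
    - {"dx": -30, "dy": -23, "dz": -8, "ax": 0, "ay": 0, "az": 0, "jaw": 1}
    - {"dx": -30, "dy": -23, "dz": -8, "ax": 0, "ay": 0, "az": 0, "jaw": 1}
    - {"dx": -30, "dy": -23, "dz": -8, "ax": 0, "ay": 0, "az": 0, "jaw": 1}
    - {"dx": -30, "dy": -23, "dz": -5, "ax": 0, "ay": 0, "az": 0, "jaw": 1}
    - {"dx": -30, "dy": -23, "dz": 0, "ax": 0, "ay": 0, "az": 0, "jaw": 1}
    - {"dx": -20, "dy": -15, "dz": 0, "ax": 0, "ay": 0, "az": 0, "jaw": 1}
    - {"dx": 0, "dy": 0, "dz": 0, "ax": 0, "ay": 0, "az": 0, "jaw": 1}

```text
time_s: 1.32
tcp_pos: [0.4247, 0.2007, 0.3096]
tcp_rot: [0.109, 0.994, -0.005, 0.001]
wrist_force: [-0.1, -0.4, 0.2]
grip_width: 0.995
```

```bash
python3 - <<'E'
from h import *
s=read_state(); print(s['time_s'],s['tcp_pos'],s['tcp_rot'],s['qd'].round(3))
p,d,K,T=snap("wrist","w1"); print(T.round(3))
E
```

```text
1.3167 [0.42471405 0.20074292 0.30956612] [ 1.08554113e-01  9.94076306e-01 -5.24913295e-03  8.65814160e-04] [-0.003 -0.008  0.016  0.048  0.013  0.019]
[[ 0.217  0.935  0.28   0.345]
 [ 0.976 -0.205 -0.072  0.22 ]
 [-0.01   0.289 -0.957  0.505]
 [ 0.     0.     0.     1.   ]]
```

View pics/w1.png

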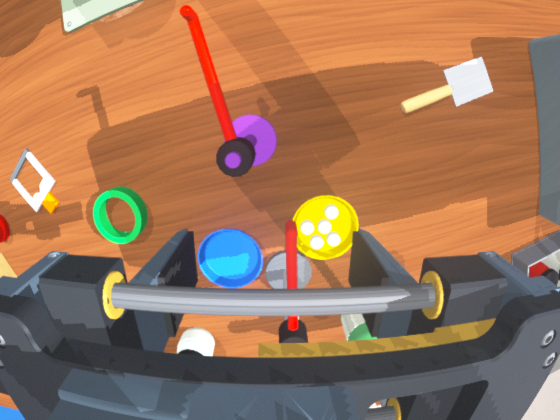

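```bash
python3 - <<'E'
from h import *
p,d,K,T=load("w1")
def circ(P):
    A=np.c_[2*P[:,:2],np.ones(len(P))];s=np.linalg.lstsq(A,(P[:,:2]**2).sum(1),rcond=None)[0];return s[:2],np.sqrt(s[2]+s[:2]@s[:2])
for nm,lo,hi in(("blue",(95,120,80),(125,255,255)),("yellow",(22,150,80),(33,255,255)),("purple",(130,100,50),(155,255,255))):
    m=mask(p,lo,hi).astype(np.uint8)
    k,l,s,c=cv2.connectedComponentsWithStats(m);
    for i in range(1,k):
      if s[i,4]<600 or c[i][1]>290: continue
      cs,_=cv2.findContours((l==i).astype(np.uint8),cv2.RETR_EXTERNAL,cv2.CHAIN_APPROX_NONE)
      h=cv2.convexHull(max(cs,key=len))[:,0]; 
      for z in(.012,.022): P=plane(K,T,h[:,0],h[:,1],z,True);print(nm,s[i],z,circ(P))
m=mask(p,(0,170,80),(5,255,255))
k,l,s,c=cv2.connectedComponentsWithStats(m.astype(np.uint8))
for i in range(1,k):
  if s[i,4]>100: print("red",s[i],c[i])
# pin + arm from wrist: red near column 290
v,u=np.nonzero(m&(np.abs(np.arange(560)-291)<20)[None,:]); 
for r in range(v.min(),v.max(),6):
  q=u[v==r]
  if len(q): print(r,q.min(),q.max(),plane(K,T,np.array(q.mean()),np.array(r),.185,True).round(4), d[r,int(q.mean())].round(3))
# top cap, side
c=[load(n) for n in("top0","side0")]
for q,(x0,x1,y0,y1) in((c[0],(214,232,184,206)),(c[1],(274,300,154,180))):
  g=cv2.cvtColor(q[0],cv2.COLOR_BGR2HSV)[y0:y1,x0:x1,2]; print(x0,y0); print(g)
E
```

```text
blue [ 198  229   65   60 2990] 0.012 (array([0.56347349, 0.09172017]), np.float64(0.05559597981973856))
blue [ 198  229   65   60 2990] 0.022 (array([0.55903943, 0.09432533]), np.float64(0.05446885118493947))
yellow [ 293  195   66   65 2399] 0.012 (array([0.54224756, 0.25868668]), np.float64(0.05618553984921058))
yellow [ 293  195   66   65 2399] 0.022 (array([0.53824382, 0.25790683]), np.float64(0.05504645873163887))
purple [ 232  115   45   51 1364] 0.012 (array([0.37810277, 0.17478039]), np.float64(0.038250294053498585))
purple [ 232  115   45   51 1364] 0.022 (array([0.37742683, 0.17570162]), np.float64(0.03747482428289398))
red [ 180    6   56  135 1538] [209.24772432  73.92392718]
red [  0 215  10  27 202] [  3.62376238 229.02475248]
red [285 220  12  69 614] [291.08469055 252.92508143]
red [530 262  19  15 172] [537.43604651 269.35465116]
red [288 316  11  15 138] [292.60869565 322.98550725]
220 290 291 [0.456  0.2114 0.185 ] 0.339
226 286 294 [0.4624 0.2095 0.185 ] 0.322
232 286 296 [0.4693 0.2092 0.185 ] 0.312
238 286 295 [0.4759 0.2073 0.185 ] 0.311
244 286 295 [0.4827 0.
[... 4228 characters left out ...]
42  70  98
  111 115 117 119 119 119 119 118]
 [108 106 101  97  99 106 113 104  80  54  41  39  37  38  49  74 101 118
  123 121 120 120 119 120 120 117]
 [129 126 117 106 102 107 117 118 103  82  66  63  61  64  82 113 138 148
  147 139 133 130 128 127 126 124]
 [140 138 128 115 107 105 110 118 116 103  90  92  90  94 113 143 164 173
  172 166 161 156 153 149 146 143]
 [144 144 138 128 115 106 105 110 114 110 108 112 112 114 129 156 175 183
  186 186 186 183 179 176 172 170]
 [144 145 145 139 128 115 106 104 108 112 120 124 122 122 133 158 176 186
  191 193 195 195 194 192 189 187]
 [142 145 146 145 140 128 115 106 106 111 125 130 127 124 135 159 176 186
  191 194 196 198 197 196 195 193]]
```

```bash
python3 - <<'E'
from h import *
t=load("top0");s=load("side0")
a=plane(t[2],t[3],np.array(222.0),np.array(190.5),.215);b=plane(s[2],s[3],np.array(286.1),np.array(160.9),.212)
print(a,b,tri((t[2],t[3]),(222,190.5),(s[2],s[3]),(286.1,161.2)))
# foot grey in wrist; arm line from wrist
p,d,K,T=load("w1")
m=mask(p,(0,170,80),(5,255,255)); rr=[];
for r in list(range(250,288))+list(range(318,330)):
  q=np.nonzero(m[r,270:310])[0]+270
  if len(q)>5: rr.append(plane(K,T,np.array(q.mean()),np.array(r),.186,True)[:2])
rr=np.array(rr);c=np.polyfit(rr[:,0],rr[:,1],1);print("arm slope",c,np.degrees(np.arctan(c[0])), "y at x=.605",np.polyval(c,.605))
# pin top: nearest-depth red
P=T[:3,3]+ray(K,T,*np.nonzero(m)[::-1],True)
v,u=np.nonzero(m);k=(abs(u-291)<10)&(v<242);u=u[k];v=v[k]
# fisheye: depth along optical axis
rd=ray(K,T,u,v,True);rc=rd@T[:3,2];Q=T[:3,3]+rd*(d[v,u]/rc)[:,None]
kk=Q[:,2]>.195;print("pin pts",kk.sum(),Q[kk].mean(0),Q[kk].min(0),Q[kk].max(0))
# blue pan via top
p,d,K,T=t
for nm,lo,hi in(("blue",(95,120,60),(125,255,255)),("yellow",(22,120,80),(33,255,255))):
  m=mask(p,lo,hi).astype(np.uint8);m[:, :180]=0;m[:,280:]=0;m[:190]=0;m[245:]=0
  v,u=np.nonzero(m);h=cv2.convexHull(np.c_[u,v].astype(np.int32))[:,0]
  P=plane(K,T,h[:,0]+0.,h[:,1]+0.,.022)[:,:2];A=np.c_[2*P,np.ones(len(P))];x=np.linalg.lstsq(A,(P**2).sum(1),rcond=None)[0];print(nm,x[:2],np.sqrt(x[2]+x[:2]@x[:2]))
E
```

```text
[0.61046257 0.18369839 0.215     ] [0.61194513 0.18559302 0.212     ] [0.61137643 0.18422301 0.2116027 ]
arm slope [-0.17636312  0.2915946 ] -10.002008200240164 y at x=.605 0.1848949169049364
pin pts 159 [0.45848295 0.20984978 0.21157558] [0.34476186 0.20428092 0.19510476] [0.4672754  0.22022062 0.50525319]
blue [0.56080073 0.09428316] 0.05289634225570467
yellow [0.53909501 0.25815691] 0.05619230849597166
```

Request:
servo_tool:
  motion:
    - {"dx": -20, "dy": 9, "dz": 0, "ax": 0, "ay": 0, "az": -0.04, "jaw": 1}
    - {"dx": -15, "dy": 8, "dz": 20, "ax": 0, "ay": 0, "az": 0, "jaw": 1}
    - {"dx": 0, "dy": 0, "dz": 30, "ax": 0, "ay": 0, "az": 0, "jaw": 1}
    - {"dx": 0, "dy": 0, "dz": 25, "ax": 0, "ay": 0, "az": 0, "jaw": 0.4}
    - {"dx": 0, "dy": 0, "dz": 0, "ax": 0, "ay": 0, "az": 0, "jaw": 0.4}

```text
time_s: 1.78
tcp_pos: [0.4605, 0.2151, 0.2329]
tcp_rot: [0.087, 0.996, -0.002, 0.0]
wrist_force: [-1.5, -1.2, -0.6]
grip_width: 0.887
```

```bash
python3 - <<'E'
from h import *
s=read_state(); print(s['time_s'],s['tcp_pos'],s['tcp_rot'],s['qd'].round(3),s['grip_width'])
from scipy.spatial.transform import Rotation as R
print(R.from_quat(s['tcp_rot']).as_matrix().round(3))
p,d,K,T=snap("wrist","w2"); 
E
```

```text
1.7833 [0.46047681 0.21514938 0.23292558] [ 8.67941847e-02  9.96223333e-01 -2.37861649e-03  4.26461118e-04] [ 0.023 -0.019 -0.064  0.009  0.045  0.006] 0.8874865619894519
[[-0.985  0.173  0.   ]
 [ 0.173  0.985 -0.005]
 [-0.001 -0.005 -1.   ]]
```

View pics/w2.png

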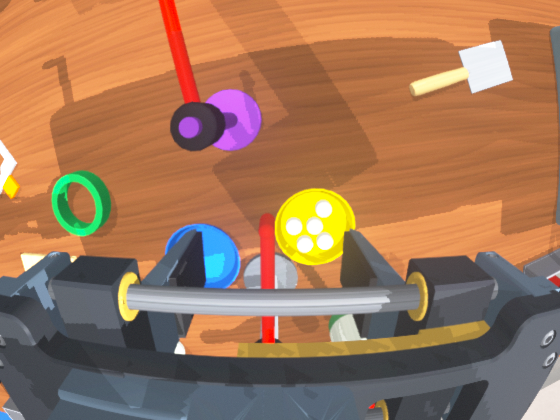

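Request:
servo_tool:
  motion:
    - {"dx": -3, "dy": -4, "dz": 18, "ax": 0, "ay": 0, "az": 0, "jaw": 0.2}
    - {"dx": 0, "dy": 0, "dz": 18, "ax": 0, "ay": 0, "az": 0, "jaw": -0.3}
    - {"dx": 0, "dy": 0, "dz": 0, "ax": 0, "ay": 0, "az": 0, "jaw": -0.8}
    - {"dx": 0, "dy": 0, "dz": 0, "ax": 0, "ay": 0, "az": 0, "jaw": -0.9}
    - {"dx": 0, "dy": 0, "dz": 0, "ax": 0, "ay": 0, "az": 0, "jaw": -1}
    - {"dx": 0, "dy": 0, "dz": 0, "ax": 0, "ay": 0, "az": 0, "jaw": -1}

```text
time_s: 2.33
tcp_pos: [0.4656, 0.2167, 0.2082]
tcp_rot: [0.084, 0.996, 0.002, 0.007]
wrist_force: [-0.1, 0.7, 0.6]
grip_width: 0.406
```

Request:
servo_tool:
  motion:
    - {"dx": 0, "dy": 0, "dz": 0, "ax": 0, "ay": 0, "az": 0, "jaw": -1}
    - {"dx": 0, "dy": 0, "dz": 0, "ax": 0, "ay": 0, "az": 0, "jaw": -1}
    - {"dx": 0, "dy": 0, "dz": 0, "ax": 0, "ay": 0, "az": 0, "jaw": -1}

```text
time_s: 2.58
tcp_pos: [0.4669, 0.2177, 0.2117]
tcp_rot: [0.084, 0.996, 0.004, 0.01]
wrist_force: [0.5, -0.2, -0.2]
grip_width: 0.185
```

Request:
servo_tool:
  motion:
    - {"dx": 0, "dy": -3, "dz": 6, "ax": 0, "ay": 0, "az": 0, "jaw": -0.2}
    - {"dx": 0, "dy": -3, "dz": 8, "ax": 0, "ay": 0, "az": 0, "jaw": -0.2}
    - {"dx": 0, "dy": -1, "dz": 6, "ax": 0, "ay": 0, "az": 0, "jaw": -0.2}

```text
time_s: 2.83
tcp_pos: [0.4673, 0.211, 0.1922]
tcp_rot: [0.084, 0.996, 0.005, 0.012]
wrist_force: [-0.3, -0.5, 0.3]
grip_width: 0.367
```

```bash
python3 - <<'E'
from h import *
s=read_state(); print(s['time_s'],s['tcp_pos'],s['tcp_rot'],s['qd'].round(3),s['grip_width'],s['wrist_force'])
from scipy.spatial.transform import Rotation as R
print(R.from_quat(s['tcp_rot']).as_matrix().round(3))
E
```

```text
2.8333 [0.46727116 0.21097551 0.19220209] [0.08353581 0.99641912 0.00495593 0.01208907] [-0.024  0.042  0.139  0.004 -0.191 -0.02 ] 0.36704127042227047 [-0.33773182 -0.52190853  0.28291213]
[[-0.986  0.166  0.025]
 [ 0.167  0.986  0.008]
 [-0.023  0.012 -1.   ]]
```

Request:
servo_tool:
  motion:
    - {"dx": 4, "dy": 0, "dz": -3, "ax": 0, "ay": 0.02, "az": 0, "jaw": -0.8}
    - {"dx": 0, "dy": 0, "dz": 1, "ax": 0, "ay": 0, "az": 0, "jaw": -1}
    - {"dx": 0, "dy": 0, "dz": 1, "ax": 0, "ay": 0, "az": 0, "jaw": -1}
    - {"dx": 0, "dy": 0, "dz": 1, "ax": 0, "ay": 0, "az": 0, "jaw": -1}
    - {"dx": 0, "dy": 0, "dz": 1, "ax": 0, "ay": 0, "az": 0, "jaw": -1}
    - {"dx": 0, "dy": 0, "dz": 1, "ax": 0, "ay": 0, "az": 0, "jaw": -1}

```text
time_s: 3.33
tcp_pos: [0.4619, 0.2109, 0.1889]
tcp_rot: [0.084, 0.996, 0.005, -0.001]
wrist_force: [-4.3, -0.2, 17.8]
grip_width: 0.008
```

```bash
cat > st.py <<'E'
from h import *
from scipy.spatial.transform import Rotation as R
s=read_state(); print(s['time_s'],s['tcp_pos'].round(4),s['grip_width'].round(3),s['wrist_force'].round(1),s['joint_pos'].round(2),'qd',s['qd'].round(2))
print(R.from_quat(s['tcp_rot']).as_matrix().round(3))
E
python3 st.py
```

```text
Traceback (most recent call last):
  File "st.py", line 3, in <module>
    s=read_state(); print(s['time_s'],s['tcp_pos'].round(4),s['grip_width'].round(3),s['wrist_force'].round(1),s['joint_pos'].round(2),'qd',s['qd'].round(2))
                                                            ^^^^^^^^^^^^^^^^^^^^^
AttributeError: 'float' object has no attribute 'round'
```

```bash
sed -i "s/s\['grip_width'\].round(3)/round(s['grip_width'],3)/" st.py; python3 st.py; python3 - <<'E'
from h import *
snap("side","s3");p=cv2.imread("pics/s3.png");cv2.imwrite("pics/s3c.png",cv2.resize(p[60:260,160:420],(780,600),interpolation=cv2.INTER_CUBIC))
snap("wrist","w3")
E
```

```text
3.3333 [0.4619 0.2109 0.1889] 0.008 [-4.3 -0.2 17.8] [ 0.4   0.21  1.72  0.01  1.21 -1.01] qd [ 0.   -0.01 -0.01  0.02 -0.01 -0.  ]
[[-0.986  0.168 -0.   ]
 [ 0.168  0.986  0.011]
 [ 0.002  0.011 -1.   ]]
```

View pics/s3c.png

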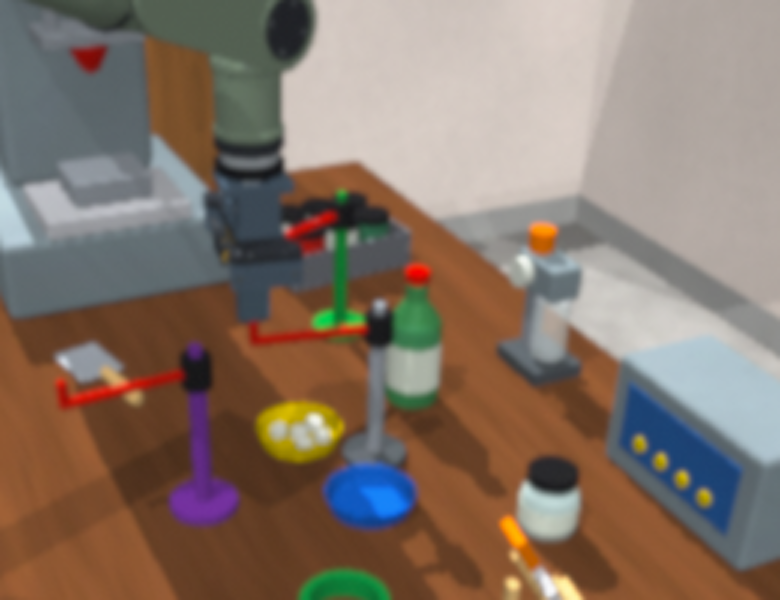

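View pics/w3.png

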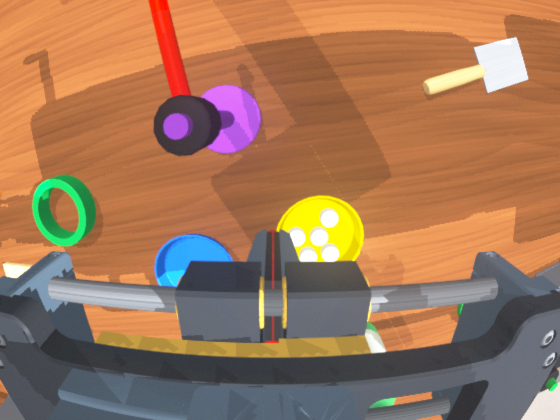

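```bash
python3 - <<'E'
from h import *
p,d,K,T=load("s3")
def pr(P):
    c=np.linalg.inv(T)@np.r_[P,1];return (K@(c[:3]/c[2]))[:2]
for P in([.4619,.2109,.1889],[.4619,.2109,.215],[.463,.21,.215],[.463,.21,.185],[.611,.184,.216]):
    q=pr(P);print(P,q,(q-[160,60])*3)
for r in range(140,182,2):
    print(r,[ (p[r,c].tolist(),) for c in (243,245,247)], d[r,241:250].round(3))
E
```

```text
[0.4619, 0.2109, 0.1889] [243.75117542 171.60750919] [251.25352626 334.82252757]
[0.4619, 0.2109, 0.215] [243.54814045 164.86999338] [250.64442135 314.60998015]
[0.463, 0.21, 0.215] [243.94551479 164.92377253] [251.83654437 314.7713176 ]
[0.463, 0.21, 0.185] [244.17376128 172.65668589] [252.52128384 337.97005766]
[0.611, 0.184, 0.216] [286.09859271 160.11576397] [378.29577812 300.34729191]
140 [([57, 50, 43],), ([54, 47, 41],), ([52, 46, 41],)] [1.242 1.245 1.243 1.244 1.246 1.246 1.248 1.245 1.249]
142 [([46, 41, 38],), ([48, 43, 40],), ([50, 45, 42],)] [1.23  1.231 1.23  1.237 1.238 1.234 1.235 1.231 1.234]
144 [([60, 55, 52],), ([51, 46, 43],), ([50, 45, 42],)] [1.218 1.218 1.223 1.219 1.223 1.216 1.224 1.224 1.219]
146 [([53, 49, 45],), ([49, 44, 41],), ([48, 43, 39],)] [1.217 1.213 1.216 1.218 1.216 1.216 1.224 1.222 1.218]
148 [([68, 59, 51],), ([72, 62, 52],), ([74, 63, 53],)] [1.216 1.218 1.223 1.22  1.222 1.223 1.222 1.23  1.225]
150 [([83, 72, 59],), ([84, 72, 59],), ([84, 72, 59],)] [1.222 1.223 1.226 1.224 1.23  1.232 1.226 1.227 1.24 ]
152 [([84, 72, 60],), ([84, 72, 59]
[... 965 characters left out ...]
805 1.813]
170 [([25, 45, 143],), ([18, 36, 144],), ([44, 76, 145],)] [1.77  1.782 1.355 1.359 1.364 1.783 1.779 1.78  1.778]
172 [([25, 47, 144],), ([10, 22, 150],), ([18, 39, 164],)] [1.765 1.765 1.365 1.359 1.363 1.376 1.373 1.372 1.373]
174 [([36, 63, 145],), ([23, 40, 147],), ([23, 43, 151],)] [1.76  1.746 1.363 1.368 1.368 1.367 1.372 1.369 1.371]
176 [([51, 86, 148],), ([47, 82, 145],), ([46, 82, 142],)] [1.739 1.732 1.733 1.735 1.743 1.735 1.74  1.734 1.731]
178 [([51, 86, 144],), ([52, 89, 147],), ([50, 87, 144],)] [1.722 1.717 1.729 1.73  1.725 1.718 1.717 1.73  1.718]
180 [([44, 73, 120],), ([50, 85, 142],), ([50, 88, 145],)] [1.711 1.699 1.709 1.703 1.713 1.717 1.705 1.702 1.712]
```

```bash
python3 - <<'E'
from h import *
from scipy.spatial.transform import Rotation as R
p,d,K,T=load("w1")
tcp=np.array([0.42471405,0.20074292,0.30956612]);q=[1.08554113e-01,9.94076306e-01,-5.24913295e-03,8.65814160e-04]
M=R.from_quat(q).as_matrix()
def pr(P):
    c=T[:3,:3].T@(P-T[:3,3]);r=np.hypot(c[0],c[1]);th=np.arctan2(r,c[2]);return np.array([K[0,2]+K[0,0]*th*c[0]/r,K[1,2]+K[1,1]*th*c[1]/r]),c[2]
for z in(0,-.02,-.04):
  for x in(.016,-.016):
    print(z,x,[pr(tcp+M@[x,y,z]) for y in(-.0455,.0455)])
# tip points in tool frame via depth
for u,v in((187,240),(190,236),(180,250),(185,262),(360,240),(366,250),(375,262)):
    if d[v,u]>0:
        r=ray(K,T,np.array(u),np.array(v),True);P=T[:3,3]+r*d[v,u]/(r@T[:3,2]);print((u,v),(M.T@(P-tcp)).round(4),p[v,u])
E
```

```text
0 0.016 [(array([202.48709258, 217.93272783]), np.float64(0.20653545341291402)), (array([343.46124553, 217.80435842]), np.float64(0.2065455517771318))]
0 -0.016 [(array([206.03759026, 262.52476514]), np.float64(0.2156946114744628)), (array([339.95587039, 262.38899478]), np.float64(0.2157047098386806))]
-0.02 0.016 [(array([195.66223511, 228.71240537]), np.float64(0.18737219703725297)), (array([350.37142663, 228.56666477]), np.float64(0.18738229540147075))]
-0.02 -0.016 [(array([200.16838018, 276.57918931]), np.float64(0.19653135509880176)), (array([345.90806308, 276.42475944]), np.float64(0.19654145346301952))]
-0.04 0.016 [(array([187.47996245, 241.77298937]), np.float64(0.16820894066159192)), (array([358.65445128, 241.60415388]), np.float64(0.16821903902580967))]
-0.04 -0.016 [(array([193.31285553, 293.1928459 ]), np.float64(0.17736809872314072)), (array([352.85981192, 293.01418665]), np.float64(0.17737819708735847))]
(187, 240) [ 0.0163 -0.0462 -0.0382] [54 44 43]
(190, 236) [ 0.0159 -0.0462 -0.0315] [53 43 45]
(180, 250) [ 0.0166 -0.0463 -0.0521] [52 47 47]
(185, 262) [ 0.0071 -0.0462 -0.0463] [51 43 45]
(360, 240) [ 0.0165  0.0464 -0.0391] [64 79 92]
(366, 250) [ 0.0169  0.0459 -0.0531] [62 72 84]
(375, 262) [ 0.0164  0.047  -0.0656] [56 64 75]
```

```bash
python3 - <<'E'
from h import *
from scipy.spatial.transform import Rotation as R
for n,tcp,q in(("w1",[0.42471405,0.20074292,0.30956612],[1.08554113e-01,9.94076306e-01,-5.24913295e-03,8.65814160e-04]),):
    p,d,K,T=load(n);M=R.from_quat(q).as_matrix()
    v,u=np.mgrid[215:300,150:400];r=ray(K,T,u,v,True);P=T[:3,3]+r*(d[v,u]/(r@T[:3,2]))[...,None]
    Q=(P-tcp)@M; Q=Q[(d[v,u]>0)&(Q[...,2]<.02)&(abs(Q[...,1])<.07)]
    print(n,len(Q)); h,e=np.histogram(Q[:,2],bins=np.arange(-.07,.02,.003));print(list(zip(e.round(3),h)))
    t=Q[Q[:,2]>-.03];print(t.min(0),t.max(0))
E
```

```text
w1 7422
[(np.float64(-0.07), np.int64(241)), (np.float64(-0.067), np.int64(247)), (np.float64(-0.064), np.int64(229)), (np.float64(-0.061), np.int64(243)), (np.float64(-0.058), np.int64(241)), (np.float64(-0.055), np.int64(233)), (np.float64(-0.052), np.int64(221)), (np.float64(-0.049), np.int64(230)), (np.float64(-0.046), np.int64(208)), (np.float64(-0.043), np.int64(224)), (np.float64(-0.04), np.int64(210)), (np.float64(-0.037), np.int64(197)), (np.float64(-0.034), np.int64(218)), (np.float64(-0.031), np.int64(175)), (np.float64(-0.028), np.int64(169)), (np.float64(-0.025), np.int64(12)), (np.float64(-0.022), np.int64(0)), (np.float64(-0.019), np.int64(0)), (np.float64(-0.016), np.int64(0)), (np.float64(-0.013), np.int64(0)), (np.float64(-0.01), np.int64(0)), (np.float64(-0.007), np.int64(0)), (np.float64(-0.004), np.int64(0)), (np.float64(-0.001), np.int64(0)), (np.float64(0.002), np.int64(0)), (np.float64(0.005), np.int64(0)), (np.float64(0.008), np.int64(0)), (np.float64(0.011), np.int64(0)), (np.float64(0.014), np.int64(0)), (np.float64(0.017), np.int64(0))]
[-0.01539871 -0.05328915 -0.02999577] [ 0.01847856  0.05245461 -0.02391264]
```

Request:
servo_tool:
  motion:
    - {"dx": 0, "dy": 0, "dz": -10, "ax": 0, "ay": 0, "az": 0, "jaw": 0}
    - {"dx": 0, "dy": 0, "dz": -5, "ax": 0, "ay": 0, "az": 0, "jaw": 0}
    - {"dx": 0, "dy": 0, "dz": 0, "ax": 0, "ay": 0, "az": 0, "jaw": 0}
    - {"dx": 0, "dy": 0, "dz": 0, "ax": 0, "ay": 0, "az": 0, "jaw": 0}
    - {"dx": 0, "dy": 0, "dz": 0, "ax": 0, "ay": 0, "az": 0, "jaw": 0}

```text
time_s: 3.85
tcp_pos: [0.4625, 0.2114, 0.2059]
tcp_rot: [0.084, 0.996, 0.006, 0.001]
wrist_force: [0.4, 1.1, 0.2]
grip_width: 0.337
```

```bash
python3 st.py
```

```text
3.85 [0.4625 0.2114 0.2059] 0.337 [0.4 1.1 0.2] [ 0.4   0.2   1.69  0.01  1.25 -1.01] qd [ 0.    0.    0.01 -0.   -0.   -0.  ]
[[-0.986  0.167  0.003]
 [ 0.167  0.986  0.012]
 [-0.001  0.013 -1.   ]]
```

Request:
servo_tool:
  motion:
    - {"dx": 0, "dy": 0, "dz": 16, "ax": 0, "ay": 0, "az": 0, "jaw": 0}
    - {"dx": 0, "dy": -1, "dz": 16, "ax": 0, "ay": 0, "az": 0, "jaw": 0}
    - {"dx": 0, "dy": 0, "dz": 2, "ax": 0, "ay": 0, "az": 0, "jaw": -1}
    - {"dx": 0, "dy": 0, "dz": 0, "ax": 0, "ay": 0, "az": 0, "jaw": -1}
    - {"dx": 0, "dy": 0, "dz": 0, "ax": 0, "ay": 0, "az": 0, "jaw": -1}
    - {"dx": 0, "dy": 0, "dz": 0, "ax": 0, "ay": 0, "az": 0, "jaw": -1}
    - {"dx": 0, "dy": 0, "dz": 0, "ax": 0, "ay": 0, "az": 0, "jaw": -1}

```text
time_s: 4.43
tcp_pos: [0.4624, 0.211, 0.1704]
tcp_rot: [0.084, 0.996, 0.006, 0.001]
wrist_force: [-0.3, -0.3, -0.4]
grip_width: 0.167
```

```bash
python3 st.py
```

```text
4.4333 [0.4624 0.211  0.1704] 0.167 [-0.3 -0.3 -0.4] [ 0.4   0.22  1.75  0.01  1.16 -1.01] qd [ 0.   -0.   -0.01 -0.    0.    0.  ]
[[-0.986  0.167  0.002]
 [ 0.167  0.986  0.012]
 [-0.     0.012 -1.   ]]
```

Request:
servo_tool:
  motion:
    - {"dx": 0, "dy": 0, "dz": 0, "ax": 0, "ay": 0, "az": 0, "jaw": -1}
    - {"dx": 0, "dy": 0, "dz": 0, "ax": 0, "ay": 0, "az": 0, "jaw": -1}
    - {"dx": 0, "dy": 0, "dz": 0, "ax": 0, "ay": 0, "az": 0, "jaw": -1}
    - {"dx": -0.4, "dy": -10, "dz": 0, "ax": 0, "ay": 0, "az": -0.07, "jaw": -1}
    - {"dx": -0.4, "dy": -10, "dz": 0, "ax": 0, "ay": 0, "az": -0.07, "jaw": -1}
    - {"dx": -0.4, "dy": -10, "dz": 0, "ax": 0, "ay": 0, "az": -0.07, "jaw": -1}

```text
time_s: 4.93
tcp_pos: [0.4602, 0.1826, 0.1707]
tcp_rot: [-0.026, 1.0, 0.007, 0.001]
wrist_force: [0.5, 0.6, -1.5]
grip_width: 0.117
```

```bash
cat >> st.py <<'E'
post=np.array([.611,.184]);v=s['tcp_pos'][:2]-post;M=R.from_quat(s['tcp_rot']).as_matrix()
print("r",np.hypot(*v).round(4),"ang",np.degrees(np.arctan2(v[1],v[0]))%360,"toolx ang",np.degrees(np.arctan2(M[1,0],M[0,0]))%360)
E
python3 st.py
```

```text
4.9333 [0.4602 0.1826 0.1707] 0.117 [ 0.5  0.6 -1.5] [ 0.34  0.2   1.77  0.01  1.16 -1.28] qd [-0.23 -0.07  0.09  0.   -0.02 -1.11]
[[-0.999 -0.052  0.001]
 [-0.052  0.999  0.015]
 [-0.002  0.015 -1.   ]]
r 0.1508 ang 180.52481057050392 toolx ang 182.95906589645014
```

Request:
servo_tool:
  motion:
    - {"dx": -0.8, "dy": -14, "dz": 0, "ax": 0, "ay": 0, "az": -0.08, "jaw": -1}
    - {"dx": -0.8, "dy": -14, "dz": 0, "ax": 0, "ay": 0, "az": -0.09, "jaw": -1}
    - {"dx": -0.8, "dy": -14, "dz": 0, "ax": 0, "ay": 0, "az": -0.09, "jaw": -1}
    - {"dx": -0.8, "dy": -14, "dz": 0, "ax": 0, "ay": 0, "az": -0.09, "jaw": -1}
    - {"dx": -0.8, "dy": -14, "dz": 0, "ax": 0, "ay": 0, "az": -0.09, "jaw": -1}

```text
time_s: 5.35
tcp_pos: [0.4775, 0.1146, 0.1707]
tcp_rot: [-0.255, 0.967, 0.009, 0.001]
wrist_force: [0.8, 0.9, -1.4]
grip_width: 0.117
```

```bash
python3 st.py
```

```text
5.35 [0.4775 0.1146 0.1707] 0.117 [ 0.8  0.9 -1.4] [ 0.2   0.2   1.78  0.02  1.16 -1.89] qd [-0.34  0.06 -0.08  0.01  0.01 -1.47]
[[-0.87  -0.492 -0.002]
 [-0.492  0.87   0.017]
 [-0.007  0.016 -1.   ]]
r 0.1505 ang 207.4612887011671 toolx ang 209.48612249928846
```

Request:
servo_tool:
  motion:
    - {"dx": -0.2, "dy": -14, "dz": 0, "ax": 0, "ay": 0, "az": -0.06, "jaw": -1}
    - {"dx": -0.7, "dy": -14, "dz": 0, "ax": 0, "ay": 0, "az": -0.06, "jaw": -1}
    - {"dx": -1.2, "dy": -14, "dz": 0, "ax": 0, "ay": 0, "az": -0.06, "jaw": -1}
    - {"dx": -1.7, "dy": -14, "dz": 0, "ax": 0, "ay": 0, "az": -0.06, "jaw": -1}
    - {"dx": -2.2, "dy": -14, "dz": 0, "ax": 0, "ay": 0, "az": -0.06, "jaw": -1}
    - {"dx": 0, "dy": 0, "dz": 0, "ax": 0, "ay": 0, "az": 0, "jaw": -1}

```text
time_s: 5.85
tcp_pos: [0.5245, 0.0613, 0.1707]
tcp_rot: [-0.404, 0.915, 0.011, 0.003]
wrist_force: [1.7, 0.7, -1.6]
grip_width: 0.12
```

```bash
python3 st.py
```

```text
5.85 [0.5245 0.0613 0.1707] 0.12 [ 1.7  0.7 -1.6] [ 0.08  0.26  1.7   0.03  1.19 -2.33] qd [ 0.01 -0.02  0.03  0.03  0.02  0.05]
[[-0.673 -0.74  -0.004]
 [-0.739  0.673  0.023]
 [-0.015  0.018 -1.   ]]
r 0.1501 ang 234.82294255136608 toolx ang 227.69093834323516
```

Request:
servo_tool:
  motion:
    - {"dx": -1.2, "dy": -7, "dz": 0, "ax": 0, "ay": 0, "az": 0, "jaw": -1}
    - {"dx": -1.2, "dy": -7, "dz": 0, "ax": 0, "ay": 0, "az": 0, "jaw": -1}
    - {"dx": 0, "dy": 0, "dz": 0, "ax": 0, "ay": 0, "az": 0, "jaw": -1}

```text
time_s: 6.1
tcp_pos: [0.5353, 0.0539, 0.1707]
tcp_rot: [-0.403, 0.915, 0.012, 0.002]
wrist_force: [-0.6, -0.3, -0.6]
grip_width: 0.118
```

```bash
python3 st.py
```

```text
6.1 [0.5353 0.0539 0.1707] 0.118 [-0.6 -0.3 -0.6] [ 0.06  0.28  1.67  0.03  1.2  -2.35] qd [ 0.01 -0.01  0.01  0.    0.    0.02]
[[-0.675 -0.738 -0.007]
 [-0.738  0.675  0.024]
 [-0.013  0.021 -1.   ]]
r 0.1505 ang 239.813530285414 toolx ang 227.54113635550843
```

Request:
servo_tool:
  motion:
    - {"dx": 0, "dy": 0, "dz": 0, "ax": 0, "ay": 0, "az": 0, "jaw": 0}
    - {"dx": 0, "dy": 0, "dz": 0, "ax": 0, "ay": 0, "az": 0, "jaw": 0}
    - {"dx": 0, "dy": 0, "dz": 0, "ax": 0, "ay": 0, "az": 0, "jaw": 0}
    - {"dx": 0, "dy": 0, "dz": -10, "ax": 0, "ay": 0, "az": 0, "jaw": 0}
    - {"dx": 0, "dy": 0, "dz": -30, "ax": 0, "ay": 0, "az": 0, "jaw": 0}
    - {"dx": 0, "dy": 0, "dz": -40, "ax": 0, "ay": 0, "az": 0, "jaw": 0}
    - {"dx": 0, "dy": 0, "dz": -40, "ax": 0, "ay": 0, "az": 0, "jaw": 0}
    - {"dx": 0, "dy": -10, "dz": -30, "ax": 0, "ay": 0, "az": 0.12, "jaw": 0}
    - {"dx": 5, "dy": -20, "dz": -20, "ax": 0, "ay": 0, "az": 0.12, "jaw": 0}
    - {"dx": 5, "dy": -20, "dz": -10, "ax": 0, "ay": 0, "az": 0.12, "jaw": 0}
    - {"dx": 0, "dy": -20, "dz": 0, "ax": 0, "ay": 0, "az": 0.12, "jaw": 0}
    - {"dx": 0, "dy": -20, "dz": 0, "ax": 0, "ay": 0, "az": 0.12, "jaw": 0}

```text
time_s: 7.1
tcp_pos: [0.5746, -0.0299, 0.3668]
tcp_rot: [-0.104, 0.995, 0.011, 0.004]
wrist_force: [-0.2, -0.2, 0.2]
grip_width: 0.498
```

```bash
python3 st.py; python3 - <<'E'
from h import *
p,d,K,T=snap("top","t4")
cv2.imwrite("pics/t4c.png",cv2.resize(p[150:310,180:420],(800,533),interpolation=cv2.INTER_CUBIC))
E
```

```text
7.1 [ 0.5746 -0.0299  0.3668] 0.498 [-0.2 -0.2  0.2] [-0.09  0.27  1.2   0.02  1.67 -1.86] qd [-0.4   0.13 -0.27 -0.    0.08  1.09]
[[-0.978 -0.207  0.006]
 [-0.207  0.978  0.024]
 [-0.011  0.022 -1.   ]]
r 0.217 ang 260.3356478296347 toolx ang 191.92832286738945
```

View pics/t4c.png

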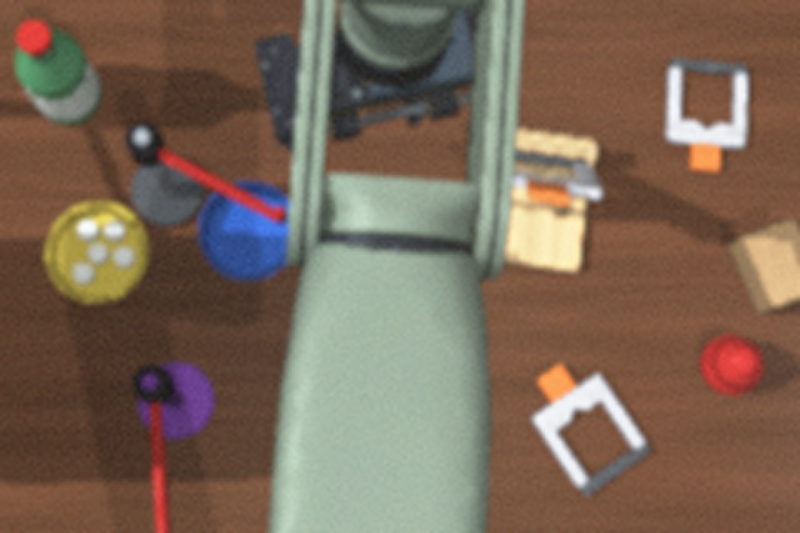

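Request:
servo_tool:
  motion:
    - {"dx": 4, "dy": -9, "dz": 0, "ax": 0, "ay": 0, "az": 0.12, "jaw": 0.2}
    - {"dx": 4, "dy": -9, "dz": 0, "ax": 0, "ay": 0, "az": 0.12, "jaw": 0.2}
    - {"dx": 4, "dy": -9, "dz": 0, "ax": 0, "ay": 0, "az": 0.12, "jaw": 0.2}
    - {"dx": 4, "dy": -9, "dz": 0, "ax": 0, "ay": 0, "az": 0.12, "jaw": 0.2}
    - {"dx": 4, "dy": -9, "dz": 0, "ax": 0, "ay": 0, "az": 0.12, "jaw": 0.2}
    - {"dx": 4, "dy": -9, "dz": 0, "ax": 0, "ay": 0, "az": 0.12, "jaw": 0.2}
    - {"dx": 4, "dy": -9, "dz": 0, "ax": 0, "ay": 0, "az": 0.12, "jaw": 0.2}
    - {"dx": -4, "dy": -9, "dz": 0, "ax": 0, "ay": 0, "az": 0.12, "jaw": 0.2}
    - {"dx": -4, "dy": -9, "dz": 0, "ax": 0, "ay": 0, "az": 0.12, "jaw": 0.2}
    - {"dx": -4, "dy": -9, "dz": 0, "ax": 0, "ay": 0, "az": 0.12, "jaw": 0.2}
    - {"dx": -4, "dy": -9, "dz": 0, "ax": 0, "ay": 0, "az": 0.12, "jaw": 0.2}
    - {"dx": -4, "dy": -9, "dz": 0, "ax": 0, "ay": 0, "az": 0.12, "jaw": 0.2}

```text
time_s: 8.15
tcp_pos: [0.5128, -0.1334, 0.3732]
tcp_rot: [0.6, 0.8, 0.014, 0.002]
wrist_force: [0.7, 0.0, -0.5]
grip_width: 0.597
```

Request:
servo_tool:
  motion:
    - {"dx": -4, "dy": -9, "dz": 0, "ax": 0, "ay": 0, "az": 0.12, "jaw": 0.2}
    - {"dx": -4, "dy": -9, "dz": 0, "ax": 0, "ay": 0, "az": 0.12, "jaw": 0.2}
    - {"dx": 0, "dy": 0, "dz": 0, "ax": 0, "ay": 0, "az": 0, "jaw": 0.2}

```text
time_s: 8.4
tcp_pos: [0.4949, -0.1457, 0.3753]
tcp_rot: [0.696, 0.718, 0.014, 0.001]
wrist_force: [0.6, 0.5, -0.1]
grip_width: 0.599
```

```bash
python3 st.py; python3 - <<'E'
from h import *
snap("wrist","w5");snap("top","t5");snap("side","s5")
p=cv2.imread("pics/s5.png");cv2.imwrite("pics/s5c.png",cv2.resize(p[140:320,200:440],(800,600),interpolation=cv2.INTER_CUBIC))
E
```

```text
8.4 [ 0.4949 -0.1457  0.3753] 0.599 [ 0.6  0.5 -0.1] [-0.33  0.16  1.33  0.02  1.64 -0.35] qd [ 0.01  0.   -0.02  0.02 -0.01 -0.08]
[[-0.03   0.999  0.022]
 [ 0.999  0.03   0.018]
 [ 0.018  0.022 -1.   ]]
r 0.3495 ang 250.606456929278 toolx ang 91.73686831089609
```

View pics/w5.png

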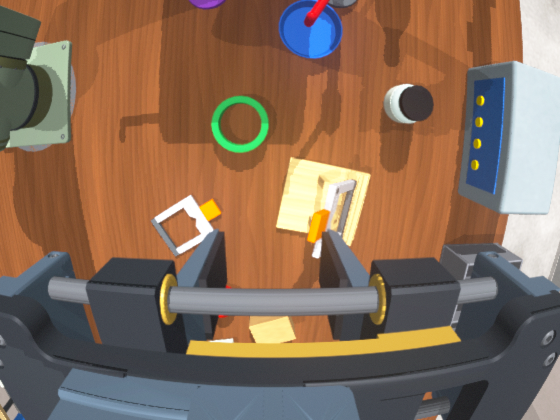

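View pics/s5c.png

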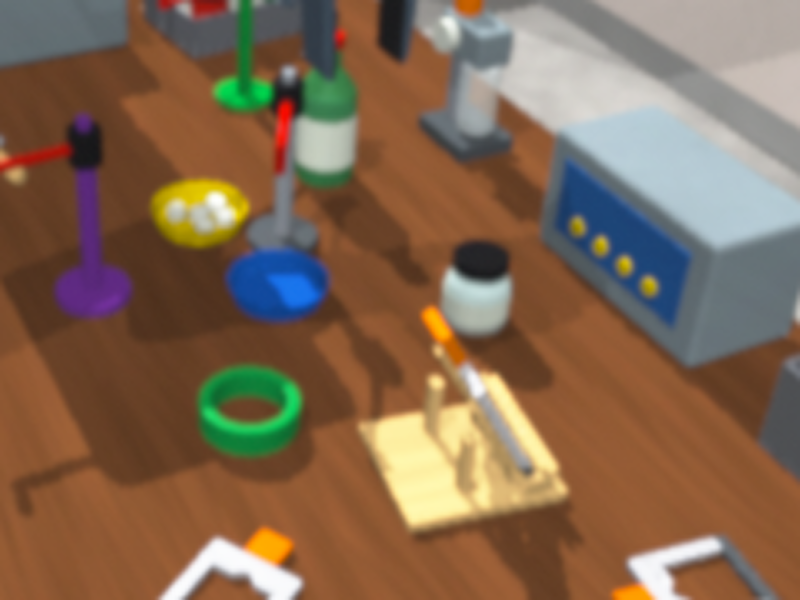

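```bash
cat >> h.py <<'E'
def fpts(d,K,T,m,fish=True):
    v,u=np.nonzero(m&(d>0)); r=ray(K,T,u,v,fish); return T[:3,3]+r*(d[v,u]/(r@T[:3,2]))[:,None],u,v
E
python3 - <<'E'
from h import *
for n,f,box in(("w5",True,(295,345,200,260)),("t5",False,(320,370,190,225)),("s5",False,(315,345,225,255))):
    p,d,K,T=load(n);m=mask(p,(6,170,120),(18,255,255));b=np.zeros_like(m);b[box[2]:box[3],box[0]:box[1]]=1;m&=b
    P,u,v=fpts(d,K,T,m,f);k=P[:,2]>.08;P=P[k];print(n,len(P),u.min(),u.max(),v.min(),v.max(),np.median(P,0).round(4),P.min(0).round(4),P.max(0).round(4))
    if n=="w5":
        c=P.mean(0);w,V=np.linalg.eigh(np.cov((P-c).T));print(c,np.sqrt(w),V.T.round(3))
        cv2.imwrite("pics/w5c.png",cv2.resize(p[150:270,260:400],(700,600),interpolation=cv2.INTER_CUBIC))
        # easel outline corners
        e=mask(p,(15,40,150),(28,170,255));b[:]=0;b[150:260,270:380]=1;e&=b
        Q,_,_=fpts(d,K,T,e);k=(Q[:,2]<.03)&(Q[:,2]>0);print(Q[k].min(0),Q[k].max(0),cv2.minAreaRect((Q[k][:,:2]).astype(np.float32)),np.median(Q[k][:,2]))
E
```

```text
w5 178 306 329 209 243 [ 0.5666 -0.2034  0.1654] [ 0.5211 -0.2252  0.1441] [ 0.5786 -0.1287  0.4028]
[ 0.56598268 -0.20336406  0.16858038] [0.00340484 0.01141263 0.03377892] [[ 0.928 -0.251  0.275]
 [-0.315 -0.923  0.222]
 [ 0.198 -0.293 -0.935]]
[ 5.12109538e-01 -2.99744576e-01  2.74614575e-05] [ 0.68343499 -0.1335865   0.02988966] ((0.5970391035079956, -0.2159961760044098), (0.14435812830924988, 0.15553538501262665), 80.19410705566406) 0.012217008174401967Traceback (most recent call last):
  File "<stdin>", line 4, in <module>
    return umr_minimum(a, axis, None, out, keepdims, initial, where)
ValueError: zero-size array to reduction operation minimum which has no identity
```

View pics/w5c.png

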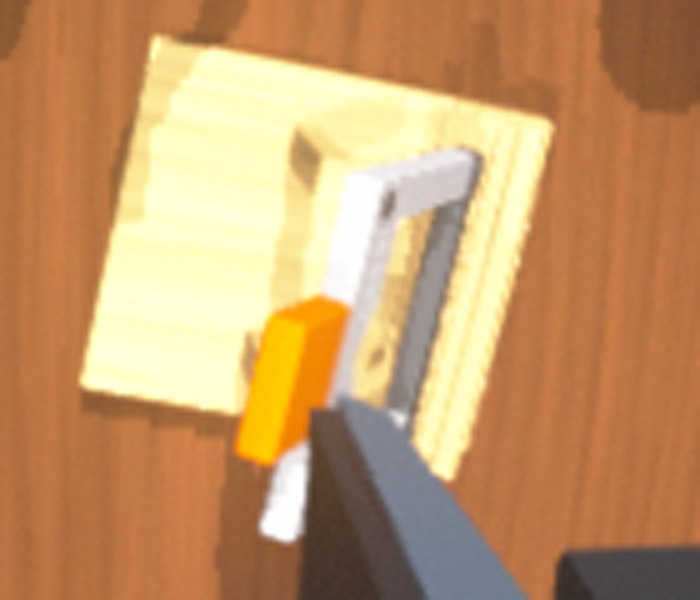

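```bash
python3 - <<'E'
from h import *
p,d,K,T=load("w5");hsv=cv2.cvtColor(p,cv2.COLOR_BGR2HSV)
b=np.zeros(d.shape,bool);b[195:260,295:345]=1
m=mask(p,(6,170,120),(24,255,255))&b
P,u,v=fpts(d,K,T,m);k=(P[:,2]>.1)&(P[:,2]<.2);P=P[k];u=u[k];v=v[k]
h=hsv[v,u]
print(np.unique(h[:,0],return_counts=True))
for ps in(-8,-10,-12,-14):
    a=np.radians(ps);fz=np.array([-.5*np.cos(a),-.5*np.sin(a),.8660]);fy=np.array([-np.sin(a),np.cos(a),0]);fx=np.cross(fy,fz)
    Q=P@np.c_[fx,fy,fz]
    top=Q[:,2]>np.percentile(Q[:,2],97)-.004
    print(ps,"fx",np.percentile(Q[:,0],[1,50,99]).round(4),"fy",np.percentile(Q[:,1],[1,50,99]).round(4),"fz",np.percentile(Q[:,2],[1,50,97,99]).round(4),
     "top: n",top.sum(),Q[top].min(0).round(4),Q[top].max(0).round(4))
    fr=~top; 
    print("  front fx std",Q[fr&(Q[:,0]>np.percentile(Q[:,0],50))][:,0].std())
# yaw from frame front: aluminium & tab front points; fit plane normal
g=(hsv[...,1]<60)&(hsv[...,2]>120)
b[:]=0;b[180:230,318:362]=1
W,u,v=fpts(d,K,T,g&b);k=(W[:,2]>.03)&(W[:,2]<.17);W=W[k];print(len(W),W.min(0),W.max(0))
e=mask(p,(15,40,150),(28,170,255));bb=np.zeros(d.shape,bool);bb[150:260,270:380]=1
m2=(e&bb).astype(np.uint8);cs,_=cv2.findContours(m2,cv2.RETR_EXTERNAL,cv2.CHAIN_APPROX_NONE);c=max(cs,key=cv2.contourArea)[:,0].astype(float)
C=plane(K,T,c[:,0],c[:,1],.012,True)[:,:2]
# left edge: pixels between crop corner (155,40)->(80,385): orig
def line(a,bp):
    a=np.array(a)/5+[260,150];bp=np.array(bp)/5+[260,150]
    A=plane(K,T,*[np.array(x) for x in a],.012,True);B=plane(K,T,*[np.array(x) for x in bp],.012,True);D=A-B;return A[:2],B[:2],np.degrees(np.arctan2(D[1],D[0])),np.linalg.norm(D)
print(line((155,38),(80,387)),line((552,122),(155,38)))
E
```

```text
(array([12, 13, 14, 15, 16, 17, 18, 19, 20, 21, 22, 23, 24], dtype=uint8), array([ 1,  4, 15, 12, 29, 98, 16, 46, 11, 14, 30, 90, 81]))
-8 fx [0.5818 0.5912 0.5943] fy [-0.1444 -0.1224 -0.1068] fz [-0.1695 -0.1384 -0.1359 -0.1355] top: n 254 [ 0.5814 -0.1453 -0.1399] [ 0.594  -0.1067 -0.135 ]
  front fx std 0.0005360275493550174
-10 fx [0.5855 0.5946 0.5975] fy [-0.1242 -0.1023 -0.0864] fz [-0.1713 -0.1404 -0.1379 -0.1375] top: n 255 [ 0.5845 -0.1249 -0.1419] [ 0.5971 -0.0864 -0.1371]
  front fx std 0.0004813844356232111
-12 fx [0.5882 0.5973 0.6004] fy [-0.1039 -0.0817 -0.0656] fz [-0.1728 -0.142  -0.1395 -0.139 ] top: n 254 [ 0.5871 -0.1045 -0.1433] [ 0.6004 -0.0659 -0.1386]
  front fx std 0.0005267826708678471
-14 fx [0.5901 0.5995 0.6031] fy [-0.0835 -0.061  -0.0447] fz [-0.1739 -0.1434 -0.1408 -0.1402] top: n 254 [ 0.589  -0.0841 -0.1447] [ 0.6032 -0.0453 -0.1397]
  front fx std 0.0007294469396412107
862 [ 0.57330557 -0.25281583  0.03974688] [ 0.6569246  -0.15434446  0.14502019]
(array([ 0.53424595, -0.13418793]), array([ 0.51225531, -0.2622524 ]), np.float64(80.25645954143756), np.float64(0.12993882050436417)) (array([ 0.68047261, -0.15841257]), array([ 0.53424595, -0.13418793]), np.float64(-9.406471998590044), np.float64(0.14821966230779432))
```

```bash
cat > go.py <<'E'
# work out remaining shift/turn in tool axes to a target pose
from h import *
from scipy.spatial.transform import Rotation as R
import sys
def rem(tgt,Mt):
    s=read_state();M=R.from_quat(s['tcp_rot']).as_matrix()
    dp=(M.T@(np.array(tgt)-s['tcp_pos']))*1000; rv=R.from_matrix(M.T@Mt).as_rotvec()
    print("t",round(s['time_s'],2),"tcp",s['tcp_pos'].round(4),"shift mm",dp.round(1),"turn",rv.round(3),"grip",round(s['grip_width'],3),"F",s['wrist_force'].round(1),"q",s['joint_pos'].round(2))
    # shift if turned first
    print("  shift in target axes",(Mt.T@(np.array(tgt)-s['tcp_pos'])*1000).round(1))
X=np.array([.8529,-.1504,.5]);Y=np.array([.1736,.9848,0]);Z=np.array([-.4924,.0868,.8660])
Mg=np.c_[Y,X,-Z]; C=np.array([.5640,-.2068,.1578])
E
cat > g1.py <<'E'
from go import *
rem(C-.04*Z+.08*Z,Mg); rem(C-.04*Z,Mg)
E
python3 g1.py
```

```text
t 8.55 tcp [ 0.4964 -0.1449  0.3747] shift mm [-63.5  41.5 182.2] turn [-0.501 -0.075  0.2  ] grip 0.601 F [-0.3 -0.  -0.8] q [-0.32  0.16  1.33  0.03  1.64 -0.36]
  shift in target axes [-49.3 -41.5 186.5]
t 8.55 tcp [ 0.4964 -0.1449  0.3747] shift mm [-73.1  79.  252.2] turn [-0.501 -0.075  0.2  ] grip 0.601 F [-0.3 -0.  -0.8] q [-0.32  0.16  1.33  0.03  1.64 -0.36]
  shift in target axes [-49.3 -41.5 266.5]
```

Request:
servo_tool:
  motion:
    - {"dx": -10, "dy": 0, "dz": 10, "ax": -0.1, "ay": -0.015, "az": 0.04, "jaw": 0.2}
    - {"dx": -10, "dy": 0, "dz": 10, "ax": -0.1, "ay": -0.015, "az": 0.04, "jaw": 0.2}
    - {"dx": -10, "dy": 0, "dz": 10, "ax": -0.1, "ay": -0.015, "az": 0.04, "jaw": 0.2}
    - {"dx": -10, "dy": -10, "dz": 10, "ax": -0.1, "ay": -0.015, "az": 0.04, "jaw": 0.2}
    - {"dx": -10, "dy": -10, "dz": 10, "ax": -0.1, "ay": -0.015, "az": 0.04, "jaw": 0.2}
    - {"dx": 0, "dy": 0, "dz": 0, "ax": 0, "ay": 0, "az": 0, "jaw": 0.2}

```text
time_s: 9.05
tcp_pos: [0.4885, -0.1897, 0.3091]
tcp_rot: [0.735, 0.624, 0.171, 0.201]
wrist_force: [-1.8, 1.7, -1.6]
grip_width: 0.602
```

```bash
python3 g1.py
```

```text
t 9.05 tcp [ 0.4885 -0.1897  0.3091] shift mm [ -4.6 -10.1 129.6] turn [ 0.011 -0.007  0.009] grip 0.602 F [-1.8  1.7 -1.6] q [-0.51 -0.1   1.87  0.23  0.87 -0.46]
  shift in target axes [ -3.7  -8.7 129.7]
t 9.05 tcp [ 0.4885 -0.1897  0.3091] shift mm [ -5.2 -11.  209.6] turn [ 0.011 -0.007  0.009] grip 0.602 F [-1.8  1.7 -1.6] q [-0.51 -0.1   1.87  0.23  0.87 -0.46]
  shift in target axes [ -3.7  -8.7 209.7]
```

Request:
servo_tool:
  motion:
    - {"dx": -2, "dy": -4, "dz": 30, "ax": 0.01, "ay": -0.007, "az": 0.009, "jaw": 0.2}
    - {"dx": -2, "dy": -5, "dz": 35, "ax": 0, "ay": 0, "az": 0, "jaw": 0.2}
    - {"dx": 0, "dy": 0, "dz": 35, "ax": 0, "ay": 0, "az": 0, "jaw": 0.2}
    - {"dx": 0, "dy": 0, "dz": 25, "ax": 0, "ay": 0, "az": 0, "jaw": 0.2}
    - {"dx": 0, "dy": 0, "dz": 0, "ax": 0, "ay": 0, "az": 0, "jaw": 0.2}

```text
time_s: 9.47
tcp_pos: [0.5491, -0.2026, 0.2002]
tcp_rot: [0.735, 0.625, 0.168, 0.202]
wrist_force: [-0.2, 0.8, 0.3]
grip_width: 0.599
```

```bash
python3 g1.py; python3 - <<'E'
from h import *
snap("wrist","w6");snap("side","s6")
p=cv2.imread("pics/s6.png");cv2.imwrite("pics/s6c.png",cv2.resize(p[170:310,250:430],(772,600),interpolation=cv2.INTER_CUBIC))
E
```

```text
t 9.47 tcp [ 0.5491 -0.2026  0.2002] shift mm [-1.5 -7.9  4.3] turn [ 0.007 -0.001  0.013] grip 0.599 F [-0.2  0.8  0.3] q [-0.46  0.09  1.97  0.27  0.58 -0.49]
  shift in target axes [-1.6 -7.9  4.4]
t 9.47 tcp [ 0.5491 -0.2026  0.2002] shift mm [-1.5 -8.5 84.3] turn [ 0.007 -0.001  0.013] grip 0.599 F [-0.2  0.8  0.3] q [-0.46  0.09  1.97  0.27  0.58 -0.49]
  shift in target axes [-1.6 -7.9 84.4]
```

View pics/w6.png

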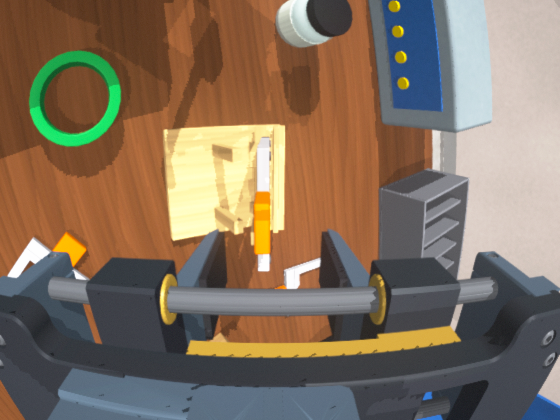

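View pics/s6c.png

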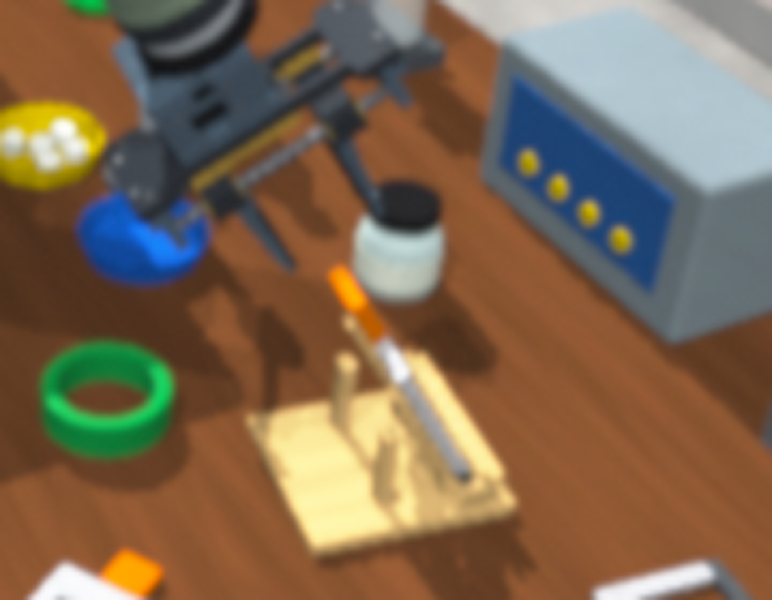

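Request:
servo_tool:
  motion:
    - {"dx": -1.5, "dy": -8, "dz": 5, "ax": 0.007, "ay": 0, "az": 0.012, "jaw": 0.2}
    - {"dx": 0, "dy": 0, "dz": 20, "ax": 0, "ay": 0, "az": 0, "jaw": 0.2}
    - {"dx": 0, "dy": 0, "dz": 20, "ax": 0, "ay": 0, "az": 0, "jaw": 0.2}
    - {"dx": 0, "dy": 0, "dz": 0, "ax": 0, "ay": 0, "az": 0, "jaw": 0.2}

```text
time_s: 9.9
tcp_pos: [0.5701, -0.2094, 0.1706]
tcp_rot: [0.736, 0.621, 0.171, 0.207]
wrist_force: [0.6, -0.8, -0.1]
grip_width: 0.599
```

```bash
python3 g1.py
```

```text
t 9.9 tcp [ 0.5701 -0.2094  0.1706] shift mm [  1.4 -11.4 -32.3] turn [0.02  0.003 0.005] grip 0.599 F [ 0.6 -0.8 -0.1] q [-0.45  0.15  1.99  0.3   0.49 -0.51]
  shift in target axes [  1.5 -12.  -32.1]
t 9.9 tcp [ 0.5701 -0.2094  0.1706] shift mm [  1.7 -13.   47.6] turn [0.02  0.003 0.005] grip 0.599 F [ 0.6 -0.8 -0.1] q [-0.45  0.15  1.99  0.3   0.49 -0.51]
  shift in target axes [  1.5 -12.   47.9]
```

Request:
servo_tool:
  motion:
    - {"dx": 0, "dy": -9, "dz": 0, "ax": 0.015, "ay": 0, "az": 0.005, "jaw": 0.2}
    - {"dx": 0, "dy": -6, "dz": 5, "ax": 0.01, "ay": 0, "az": 0, "jaw": 0.2}
    - {"dx": 0, "dy": -1, "dz": 3, "ax": 0.005, "ay": 0, "az": 0, "jaw": 0.2}

```text
time_s: 10.15
tcp_pos: [0.5602, -0.2082, 0.1596]
tcp_rot: [0.741, 0.621, 0.163, 0.197]
wrist_force: [0.1, 0.3, 0.2]
grip_width: 0.597
```

```bash
python3 g1.py
```

```text
t 10.15 tcp [ 0.5602 -0.2082  0.1596] shift mm [  1.9   1.9 -36.7] turn [-0.007  0.004  0.001] grip 0.597 F [0.1 0.3 0.2] q [-0.46  0.15  2.01  0.28  0.5  -0.5 ]
  shift in target axes [  2.    2.1 -36.7]
t 10.15 tcp [ 0.5602 -0.2082  0.1596] shift mm [ 2.2  2.4 43.3] turn [-0.007  0.004  0.001] grip 0.597 F [0.1 0.3 0.2] q [-0.46  0.15  2.01  0.28  0.5  -0.5 ]
  shift in target axes [ 2.   2.1 43.3]
```

Request:
servo_tool:
  motion:
    - {"dx": 1, "dy": 0, "dz": 12, "ax": 0, "ay": 0, "az": 0, "jaw": 0.2}
    - {"dx": 1, "dy": -1, "dz": 12, "ax": 0.003, "ay": 0, "az": 0, "jaw": 0.2}
    - {"dx": 0, "dy": -1, "dz": 10, "ax": 0.003, "ay": 0, "az": 0, "jaw": 0.2}

```text
time_s: 10.4
tcp_pos: [0.5771, -0.2101, 0.1314]
tcp_rot: [0.741, 0.621, 0.162, 0.198]
wrist_force: [0.5, -0.3, -0.8]
grip_width: 0.598
```

```bash
python3 g1.py
```

```text
t 10.4 tcp [ 0.5771 -0.2101  0.1314] shift mm [  0.5   1.2 -69.6] turn [-0.006  0.007  0.001] grip 0.598 F [ 0.5 -0.3 -0.8] q [-0.44  0.21  2.02  0.3   0.43 -0.51]
  shift in target axes [  1.    1.6 -69.6]
t 10.4 tcp [ 0.5771 -0.2101  0.1314] shift mm [ 1.   1.6 10.4] turn [-0.006  0.007  0.001] grip 0.598 F [ 0.5 -0.3 -0.8] q [-0.44  0.21  2.02  0.3   0.43 -0.51]
  shift in target axes [ 1.   1.6 10.4]
```

Request:
servo_tool:
  motion:
    - {"dx": 1, "dy": 1, "dz": 8, "ax": 0, "ay": 0.005, "az": 0, "jaw": -0.2}
    - {"dx": 0, "dy": 0, "dz": 1, "ax": 0, "ay": 0, "az": 0, "jaw": -0.5}
    - {"dx": 0, "dy": 0, "dz": 0, "ax": 0, "ay": 0, "az": 0, "jaw": -0.5}
    - {"dx": 0, "dy": 0, "dz": 0, "ax": 0, "ay": 0, "az": 0, "jaw": -0.5}

```text
time_s: 10.73
tcp_pos: [0.5829, -0.2093, 0.1186]
tcp_rot: [0.741, 0.622, 0.163, 0.193]
wrist_force: [0.5, 0.5, -0.2]
grip_width: 0.338
```

```bash
python3 g1.py; python3 - <<'E'
from h import *
p,d,K,T=snap("wrist","w7");snap("side","s7")
cv2.imwrite("pics/w7c.png",cv2.resize(p[80:290,130:410],(800,600)))
p=cv2.imread("pics/s7.png");cv2.imwrite("pics/s7c.png",cv2.resize(p[170:310,250:430],(772,600),interpolation=cv2.INTER_CUBIC))
E
```

```text
t 10.73 tcp [ 0.5829 -0.2093  0.1186] shift mm [ -0.8   2.1 -83.5] turn [-0.013 -0.001  0.001] grip 0.338 F [ 0.5  0.5 -0.2] q [-0.44  0.24  2.02  0.33  0.41 -0.53]
  shift in target axes [ -0.9   3.1 -83.5]
t 10.73 tcp [ 0.5829 -0.2093  0.1186] shift mm [-0.9  3.1 -3.6] turn [-0.013 -0.001  0.001] grip 0.338 F [ 0.5  0.5 -0.2] q [-0.44  0.24  2.02  0.33  0.41 -0.53]
  shift in target axes [-0.9  3.1 -3.5]
```

View pics/w7c.png

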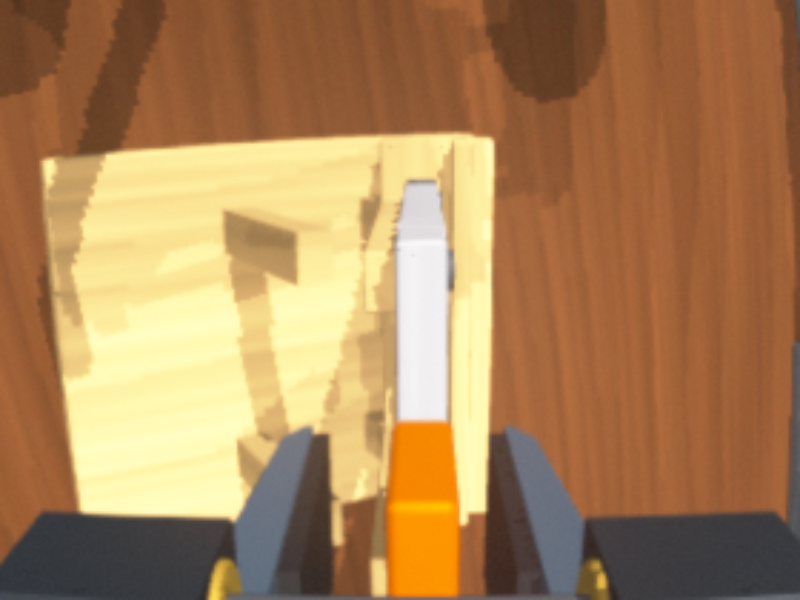

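View pics/s7c.png

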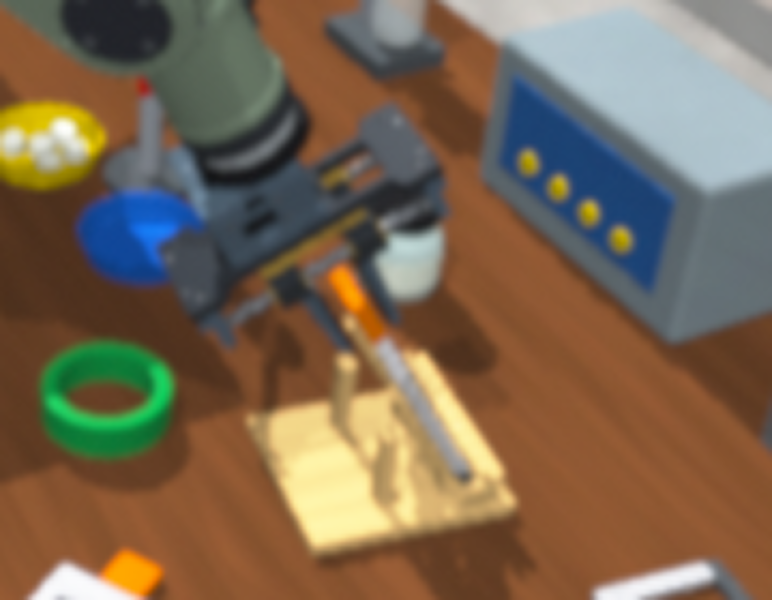

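Request:
servo_tool:
  motion:
    - {"dx": 0, "dy": 3, "dz": -4, "ax": -0.013, "ay": 0, "az": 0, "jaw": -0.9}
    - {"dx": 0, "dy": 0, "dz": 0, "ax": 0, "ay": 0, "az": 0, "jaw": -1}
    - {"dx": 0, "dy": 0, "dz": 0, "ax": 0, "ay": 0, "az": 0, "jaw": -1}
    - {"dx": 0, "dy": 0, "dz": 0, "ax": 0, "ay": 0, "az": 0, "jaw": -1}
    - {"dx": 0, "dy": 0, "dz": 0, "ax": 0, "ay": 0, "az": 0, "jaw": -1}

```text
time_s: 11.25
tcp_pos: [0.5831, -0.2093, 0.125]
tcp_rot: [0.739, 0.621, 0.167, 0.199]
wrist_force: [2.0, -0.6, -2.8]
grip_width: 0.129
```

```bash
python3 g1.py
```

```text
t 11.25 tcp [ 0.5831 -0.2093  0.125 ] shift mm [ -0.8  -0.1 -78. ] turn [ 0.003 -0.     0.002] grip 0.129 F [ 2.  -0.6 -2.8] q [-0.44  0.23  2.02  0.34  0.41 -0.55]
  shift in target axes [ -0.8  -0.3 -78. ]
t 11.25 tcp [ 0.5831 -0.2093  0.125 ] shift mm [-0.8 -0.3  2. ] turn [ 0.003 -0.     0.002] grip 0.129 F [ 2.  -0.6 -2.8] q [-0.44  0.23  2.02  0.34  0.41 -0.55]
  shift in target axes [-0.8 -0.3  2. ]
```

Request:
servo_tool:
  motion:
    - {"dx": 0, "dy": 0, "dz": 0, "ax": 0, "ay": 0, "az": 0, "jaw": -1}
    - {"dx": 0, "dy": 1, "dz": -6, "ax": 0, "ay": 0, "az": 0, "jaw": -1}
    - {"dx": 0, "dy": 1, "dz": -10, "ax": 0, "ay": 0, "az": 0, "jaw": -1}
    - {"dx": 0, "dy": 2, "dz": -15, "ax": 0, "ay": 0, "az": 0, "jaw": -1}
    - {"dx": 0, "dy": 8, "dz": -20, "ax": 0, "ay": 0, "az": 0, "jaw": -1}
    - {"dx": 0, "dy": 15, "dz": -26, "ax": 0, "ay": 0, "az": 0, "jaw": -1}
    - {"dx": 0, "dy": 15, "dz": -26, "ax": 0, "ay": 0, "az": 0, "jaw": -1}
    - {"dx": 0, "dy": 15, "dz": -26, "ax": 0, "ay": 0, "az": 0, "jaw": -1}
    - {"dx": 0, "dy": 0, "dz": 0, "ax": 0, "ay": 0, "az": 0, "jaw": -1}

```text
time_s: 12.0
tcp_pos: [0.5585, -0.2036, 0.2667]
tcp_rot: [0.742, 0.622, 0.162, 0.19]
wrist_force: [0.5, -1.1, -2.0]
grip_width: 0.133
```

```bash
python3 st.py; python3 - <<'E'
from h import *
snap("side","s8")
p=cv2.imread("pics/s8.png");cv2.imwrite("pics/s8c.png",cv2.resize(p[130:310,220:450],(766,600),interpolation=cv2.INTER_CUBIC))
E
```

```text
12.0 [ 0.5585 -0.2036  0.2667] 0.133 [ 0.5 -1.1 -2. ] [-0.45  0.06  1.82  0.19  0.79 -0.38] qd [-0.    0.01  0.1  -0.01  0.01 -0.  ]
[[ 0.173  0.862  0.477]
 [ 0.985 -0.153 -0.08 ]
 [ 0.004  0.483 -0.875]]
r 0.3912 ang 262.2797799484497 toolx ang 80.05491413818814
```

View pics/s8c.png

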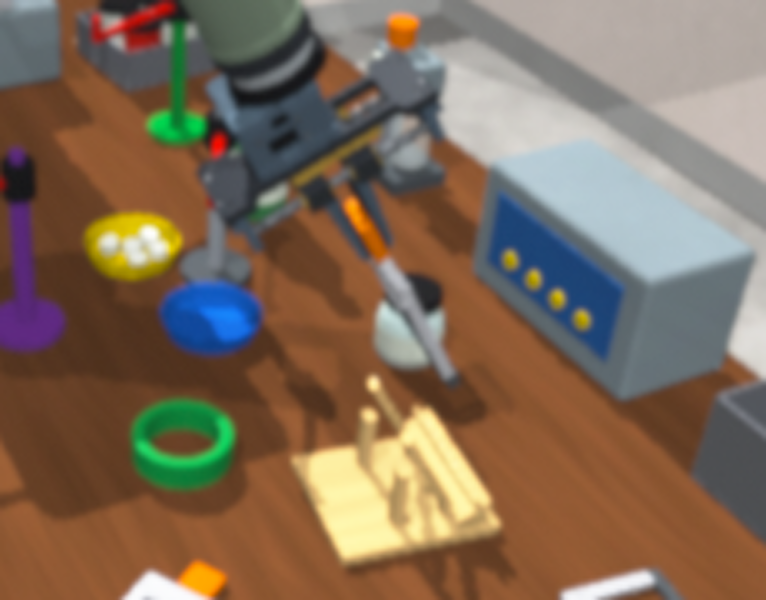

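```bash
cat > g2.py <<'E'
from go import *
a=np.radians(240); u=np.array([np.cos(a),np.sin(a),0]); post=np.array([.611,.184,0])
ty=-u; tz=np.array([0,0,-1.]); tx=np.cross(ty,tz); Mh=np.c_[tx,ty,tz]
r,z=float(sys.argv[1]),float(sys.argv[2])
rem(post+r*u+[0,0,z],Mh)
E
python3 g2.py .30 .255; python3 g2.py .215 .249
```

```text
t 12.05 tcp [ 0.5565 -0.2027  0.2627] shift mm [ 108.5 -105.7  -48.1] turn [ 0.437  0.299 -1.195] grip 0.131 F [-0.3  0.1 -4.3] q [-0.45  0.06  1.82  0.19  0.79 -0.38]
  shift in target axes [146.1  62.1   7.7]
t 12.05 tcp [ 0.5565 -0.2027  0.2627] shift mm [188.3 -83.1 -28.5] turn [ 0.437  0.299 -1.195] grip 0.131 F [-0.3  0.1 -4.3] q [-0.45  0.06  1.82  0.19  0.79 -0.38]
  shift in target axes [146.1 147.1  13.7]
```

Request:
servo_tool:
  motion:
    - {"dx": 9, "dy": -8.5, "dz": -5, "ax": 0.036, "ay": 0.025, "az": -0.1, "jaw": -1}
    - {"dx": 10, "dy": -7, "dz": -5, "ax": 0.036, "ay": 0.025, "az": -0.1, "jaw": -1}
    - {"dx": 11, "dy": -6, "dz": -4, "ax": 0.036, "ay": 0.025, "az": -0.1, "jaw": -1}
    - {"dx": 12, "dy": -5, "dz": -4, "ax": 0.036, "ay": 0.025, "az": -0.1, "jaw": -1}
    - {"dx": 12, "dy": -4, "dz": -3, "ax": 0.036, "ay": 0.025, "az": -0.1, "jaw": -1}
    - {"dx": 12, "dy": -3, "dz": -3, "ax": 0.036, "ay": 0.025, "az": -0.1, "jaw": -1}

```text
time_s: 12.55
tcp_pos: [0.4944, -0.134, 0.255]
tcp_rot: [0.519, 0.847, 0.078, 0.081]
wrist_force: [-0.6, -0.7, -3.9]
grip_width: 0.128
```

```bash
python3 g2.py .30 .255
```

```text
t 12.55 tcp [ 0.4944 -0.134   0.255 ] shift mm [66.9 -2.8 -4.4] turn [ 0.196  0.118 -0.573] grip 0.128 F [-0.6 -0.7 -3.9] q [-0.38  0.07  1.74  0.14  1.15 -0.89]
  shift in target axes [58.  33.7  0. ]
```

Request:
servo_tool:
  motion:
    - {"dx": 12, "dy": -1, "dz": -2, "ax": 0.036, "ay": 0.022, "az": -0.1, "jaw": -1}
    - {"dx": 12, "dy": 1, "dz": -2, "ax": 0.036, "ay": 0.022, "az": -0.1, "jaw": -1}
    - {"dx": 12, "dy": 2, "dz": -1, "ax": 0.036, "ay": 0.022, "az": -0.1, "jaw": -1}
    - {"dx": 12, "dy": 4, "dz": -1, "ax": 0.036, "ay": 0.02, "az": -0.1, "jaw": -1}
    - {"dx": 10, "dy": 4, "dz": -1, "ax": 0.03, "ay": 0.02, "az": -0.1, "jaw": -1}
    - {"dx": 0, "dy": 0, "dz": 0, "ax": 0, "ay": 0, "az": 0, "jaw": -1}

```text
time_s: 13.05
tcp_pos: [0.4531, -0.0777, 0.2487]
tcp_rot: [0.281, 0.96, 0.006, -0.009]
wrist_force: [0.4, 1.1, -4.4]
grip_width: 0.131
```

```bash
python3 g2.py .30 .255; python3 - <<'E'
from h import *
snap("side","s9");snap("wrist","w9");p=snap("top","t9")[0]
cv2.imwrite("pics/t9c.png",cv2.resize(p[150:310,180:420],(800,533),interpolation=cv2.INTER_CUBIC))
p=cv2.imread("pics/s9.png");cv2.imwrite("pics/s9c.png",cv2.resize(p[100:280,160:390],(766,600),interpolation=cv2.INTER_CUBIC))
E
```

```text
t 13.05 tcp [ 0.4531 -0.0777  0.2487] shift mm [-5.5  5.9 -6.4] turn [ 0.008 -0.021 -0.047] grip 0.131 F [ 0.4  1.1 -4.4] q [-0.21  0.11  1.69  0.01  1.36 -1.21]
  shift in target axes [-5.9  5.6 -6.3]
```

View pics/s9c.png

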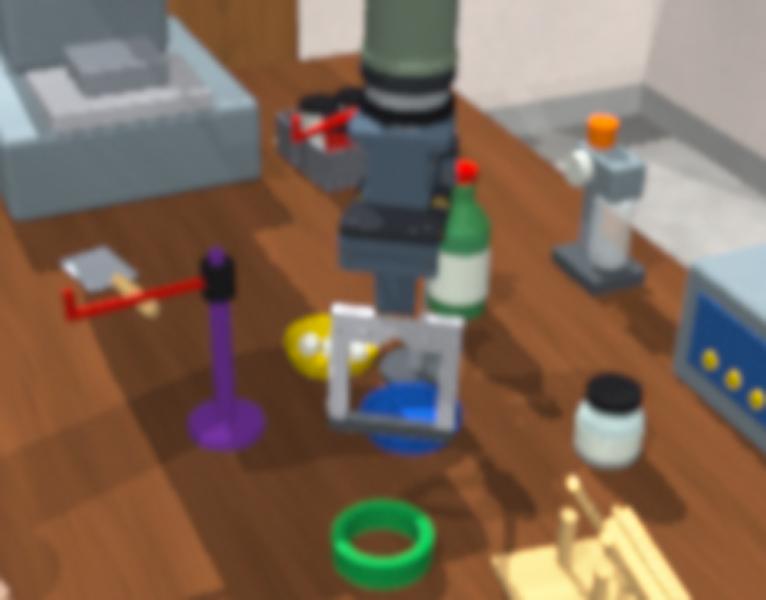

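View pics/w9.png

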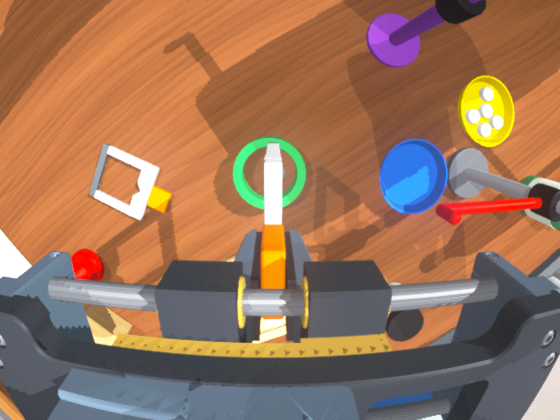

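View pics/t9c.png

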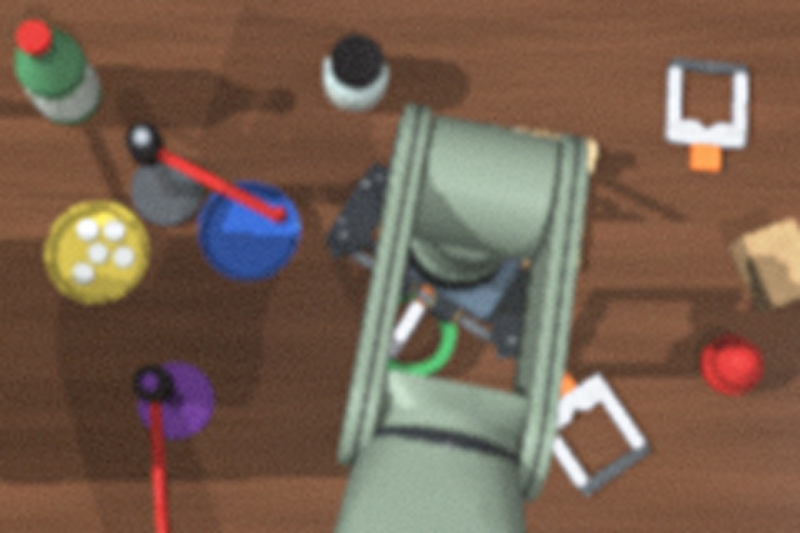

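```bash
python3 - <<'E'
from h import *
from scipy.spatial.transform import Rotation as R
p,d,K,T=load("w9");s=read_state();M=R.from_quat(s['tcp_rot']).as_matrix();tcp=s['tcp_pos'];print(tcp,M.round(3))
m=mask(p,(0,170,80),(5,255,255));b=np.zeros_like(m);b[185:235,435:545]=1;m&=b
k,l,st,c=cv2.connectedComponentsWithStats(m.astype(np.uint8));print(st[1:],c[1:])
rr=[]
for col in range(465,540,3):
    q=np.nonzero(m[:,col])[0]
    if len(q)>3: rr.append(plane(K,T,np.array(col+0.),np.array(q.mean()),.186,True)[:2])
rr=np.array(rr);cc=np.polyfit(rr[:,1],rr[:,0],1);print("arm ang",180+np.degrees(np.arctan2(1,cc[0])),"x at y=.184",np.polyval(cc,.184))
P,u,v=fpts(d,K,T,m&(np.arange(560)<462)[None]);P=P[(P[:,2]>.2)&(P[:,2]<.23)];print("pin",P.mean(0),P.min(0),P.max(0))
hsv=cv2.cvtColor(p,cv2.COLOR_BGR2HSV)
m=mask(p,(6,170,120),(24,255,255));b[:]=0;b[200:330,255:295]=1
P,u,v=fpts(d,K,T,m&b);Q=(P-tcp)@M;Q=Q[(abs(Q[:,1])<.02)];print("tab",Q.min(0).round(4),Q.max(0).round(4),np.percentile(Q,[5,50,95],axis=0).round(4))
g=(hsv[...,1]<60)&(hsv[...,2]>120);b[:]=0;b[140:230,262:288]=1
P,u,v=fpts(d,K,T,g&b);Q=(P-tcp)@M;Q=Q[(abs(Q[:,1])<.03)&(Q[:,2]<.1)];print("bar",len(Q),np.percentile(Q,[1,5,50,95,99],axis=0).round(4))
A=Q[Q[:,2]<np.percentile(Q[:,2],50)];c=np.polyfit(A[:,0],A[:,1],1);print("bar top yaw in tool",c, np.polyfit(A[:,0],A[:,2],1))
E
```

```text
[ 0.45362255 -0.0798451   0.24933632] [[-0.838  0.545 -0.01 ]
 [ 0.545  0.838  0.016]
 [ 0.017  0.008 -1.   ]]
[[ 446  197   96   28 1118]] [[495.05456172 206.28801431]]
arm ang 240.62980854958272 x at y=.184 0.608968632713322
pin [0.5349104  0.05360734 0.21344806] [0.53001221 0.04709711 0.20350874] [0.53954878 0.05861383 0.21652114]
tab [-0.0803 -0.0057 -0.0593] [0.0211 0.0155 0.2482] [[ 0.0004 -0.0051 -0.0581]
 [ 0.0153  0.0005 -0.0565]
 [ 0.0205  0.0058 -0.0263]]
bar 1410 [[ 0.0202 -0.0046 -0.0191]
 [ 0.0222 -0.0044 -0.0185]
 [ 0.0431  0.0005 -0.0173]
 [ 0.0561  0.005   0.0489]
 [ 0.0565  0.006   0.0865]]
bar top yaw in tool [-0.00309151  0.00027046] [-0.00023556 -0.01792747]
```

```bash
sed -i 's/radians(240)/radians(240.3)/; s/\[.611,.184,0\]/[.6092,.184,0]/' g2.py; python3 g2.py .27 .25
```

```text
t 13.2 tcp [ 0.4536 -0.0798  0.2493] shift mm [-2.3 36.5 -0.4] turn [ 0.008 -0.017 -0.058] grip 0.13 F [-0.3 -0.2 -3.6] q [-0.21  0.11  1.69  0.01  1.36 -1.21]
  shift in target axes [-4.4 36.3 -0.7]
```

Request:
servo_tool:
  motion:
    - {"dx": -3, "dy": 10, "dz": -3, "ax": 0.008, "ay": -0.017, "az": -0.055, "jaw": -1}
    - {"dx": -1, "dy": 15, "dz": -1, "ax": 0, "ay": 0, "az": 0, "jaw": -1}
    - {"dx": 0, "dy": 10, "dz": -1, "ax": 0, "ay": 0, "az": 0, "jaw": -1}
    - {"dx": 0, "dy": 0, "dz": 0, "ax": 0, "ay": 0, "az": 0, "jaw": -1}

```text
time_s: 13.53
tcp_pos: [0.4744, -0.0545, 0.253]
tcp_rot: [0.263, 0.965, -0.0, 0.001]
wrist_force: [-0.0, 0.5, -3.8]
grip_width: 0.129
```

```bash
python3 g2.py .20 .25
```

```text
t 13.53 tcp [ 0.4744 -0.0545  0.253 ] shift mm [ 2.1 74.   2.9] turn [-0.     0.001 -0.013] grip 0.129 F [-0.   0.5 -3.8] q [-0.14  0.13  1.66 -0.    1.35 -1.18]
  shift in target axes [ 1.1 74.   3. ]
```

Request:
servo_tool:
  motion:
    - {"dx": 1, "dy": 20, "dz": 2, "ax": 0, "ay": 0, "az": -0.013, "jaw": -1}
    - {"dx": 0, "dy": 25, "dz": 0, "ax": 0, "ay": 0, "az": 0, "jaw": -1}
    - {"dx": 0, "dy": 25, "dz": 0, "ax": 0, "ay": 0, "az": 0, "jaw": -1}
    - {"dx": 0, "dy": 0, "dz": 0, "ax": 0, "ay": 0, "az": 0, "jaw": -1}

```text
time_s: 13.87
tcp_pos: [0.5085, 0.0045, 0.2501]
tcp_rot: [0.261, 0.965, -0.002, 0.001]
wrist_force: [0.0, -1.1, -5.2]
grip_width: 0.131
```

```bash
python3 g2.py .095 .25; python3 - <<'E'
from h import *
p=snap("wrist","w10")[0];snap("side","s10")
cv2.imwrite("pics/w10c.png",cv2.resize(p[100:300,200:480],(800,571)))
p=cv2.imread("pics/s10.png");cv2.imwrite("pics/s10c.png",cv2.resize(p[110:250,190:370],(772,600),interpolation=cv2.INTER_CUBIC))
E
```

```text
t 13.87 tcp [0.5085 0.0045 0.2501] shift mm [  2.5 110.8  -0.2] turn [-0.003  0.002 -0.009] grip 0.131 F [ 0.  -1.1 -5.2] q [-0.01  0.18  1.6  -0.    1.36 -1.05]
  shift in target axes [1.500e+00 1.108e+02 1.000e-01]
```

View pics/w10c.png

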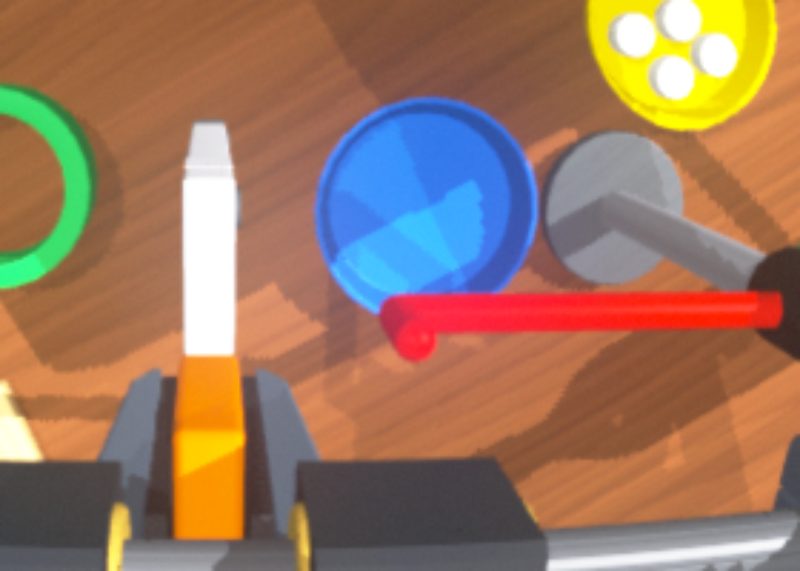

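View pics/s10c.png

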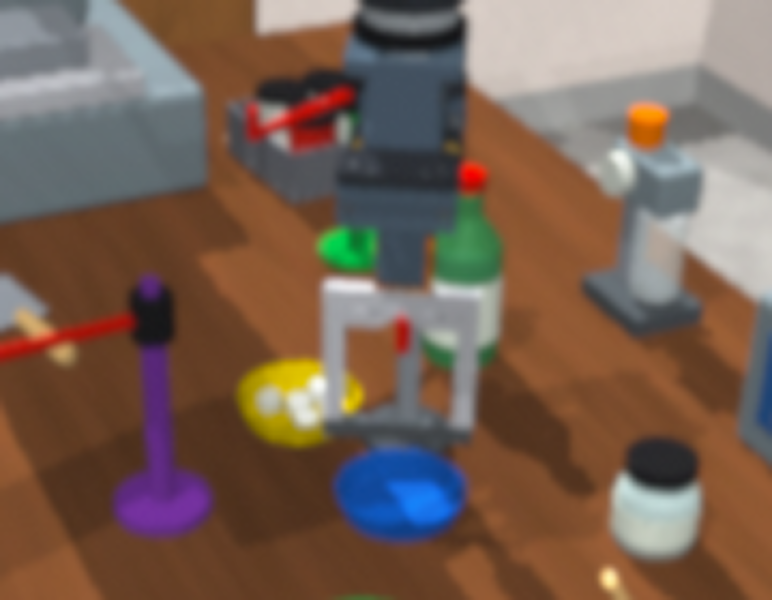

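Request:
servo_tool:
  motion:
    - {"dx": 1, "dy": 18, "dz": 0, "ax": 0, "ay": 0, "az": -0.008, "jaw": -1}
    - {"dx": 0.5, "dy": 20, "dz": 0, "ax": 0, "ay": 0, "az": 0, "jaw": -1}
    - {"dx": 0, "dy": 20, "dz": 0, "ax": 0, "ay": 0, "az": 0, "jaw": -1}

```text
time_s: 14.22
tcp_pos: [0.5315, 0.0472, 0.2496]
tcp_rot: [0.261, 0.965, -0.006, -0.001]
wrist_force: [-0.1, -1.1, -3.2]
grip_width: 0.131
```

```bash
python3 g2.py .095 .25
```

```text
t 14.22 tcp [0.5315 0.0472 0.2496] shift mm [ 0.8 62.3 -1.2] turn [-0.013  0.001 -0.01 ] grip 0.131 F [-0.1 -1.1 -3.2] q [ 0.07  0.22  1.54 -0.01  1.38 -0.97]
  shift in target axes [ 0.3 62.3 -0.4]
```

Request:
servo_tool:
  motion:
    - {"dx": 0, "dy": 20, "dz": 0, "ax": -0.008, "ay": 0, "az": -0.008, "jaw": -1}
    - {"dx": 0, "dy": 20, "dz": 0, "ax": -0.004, "ay": 0, "az": 0, "jaw": -1}
    - {"dx": 0, "dy": 15, "dz": 0, "ax": 0, "ay": 0, "az": 0, "jaw": -1}
    - {"dx": 0, "dy": 0, "dz": 0, "ax": 0, "ay": 0, "az": 0, "jaw": -1}

```text
time_s: 14.55
tcp_pos: [0.5611, 0.0961, 0.2487]
tcp_rot: [0.258, 0.966, -0.0, 0.001]
wrist_force: [0.5, -0.1, -4.5]
grip_width: 0.132
```

```bash
python3 g2.py .095 .195; python3 - <<'E'
from h import *
p=snap("wrist","w11")[0];snap("side","s11")
cv2.imwrite("pics/w11c.png",cv2.resize(p[100:300,140:420],(800,571)))
p=cv2.imread("pics/s11.png");cv2.imwrite("pics/s11c.png",cv2.resize(p[110:250,190:370],(772,600),interpolation=cv2.INTER_CUBIC))
E
```

```text
t 14.55 tcp [0.5611 0.0961 0.2487] shift mm [ 1.9  5.2 53.7] turn [ 0.     0.002 -0.004] grip 0.132 F [ 0.5 -0.1 -4.5] q [ 0.15  0.28  1.47 -0.    1.39 -0.9 ]
  shift in target axes [ 1.8  5.2 53.7]
```

View pics/w11c.png

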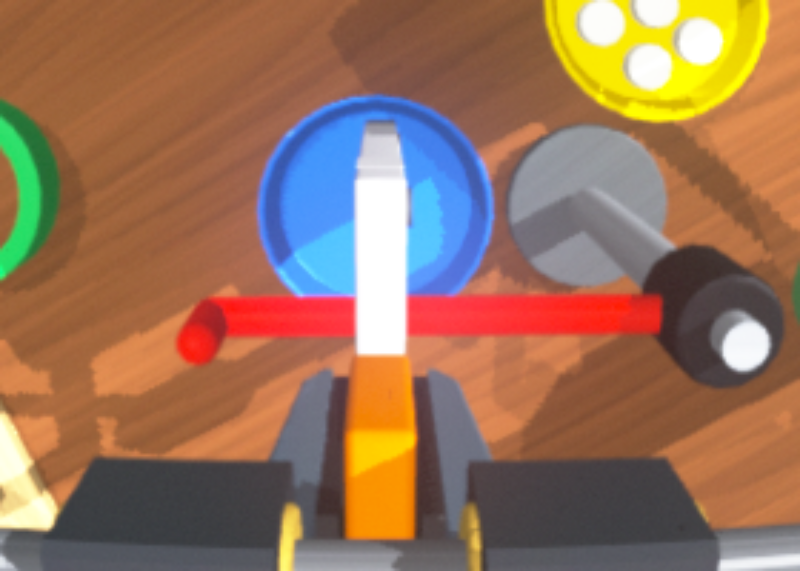

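View pics/s11c.png

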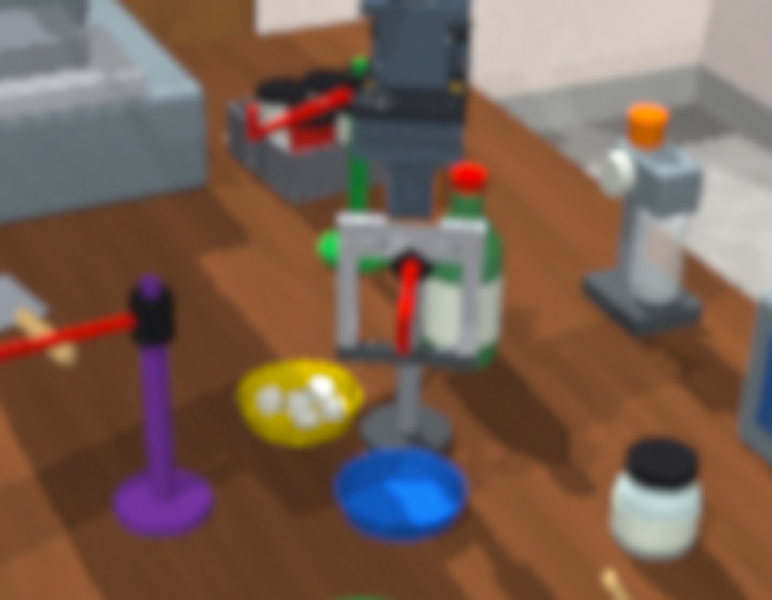

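```bash
python3 - <<'E'
from h import *
from scipy.spatial.transform import Rotation as R
p,d,K,T=load("w11");s=read_state();M=R.from_quat(s['tcp_rot']).as_matrix();tcp=s['tcp_pos']
m=mask(p,(0,170,80),(5,255,255));b=np.zeros_like(m);b[195:225,215:370]=1;m&=b
for col in list(range(222,262,8))+list(range(288,368,10)):
    q=np.nonzero(m[:,col])[0]
    P=plane(K,T,np.array(col+0.),np.array((q.min()+q.max())/2),.186,True);print(col,q.min(),q.max(),((P-tcp)@M*1000).round(1))
g=cv2.cvtColor(p,cv2.COLOR_BGR2HSV);g=(g[...,1]<60)&(g[...,2]>120);b[:]=0;b[140:226,262:284]=1
P,u,v=fpts(d,K,T,g&b);Q=(P-tcp)@M;Q=Q[(abs(Q[:,1])<.03)&(Q[:,2]<.1)];print("bar",len(Q),np.percentile(Q,[1,5,50,95,99],axis=0).round(4))
E
```

```text
222 204 217 [  1.3 -40.1  62.8]
230 204 217 [  1.3 -33.3  62.8]
238 210 217 [ -1.4 -26.7  62.8]
246 210 217 [ -1.4 -19.9  62.8]
254 217 217 [ -4.5 -13.3  62.8]Traceback (most recent call last):
  File "<stdin>", line 7, in <module>
    return umr_minimum(a, axis, None, out, keepdims, initial, where)
ValueError: zero-size array to reduction operation minimum which has no identity
```

Request:
servo_tool:
  motion:
    - {"dx": 0.5, "dy": 5, "dz": 10, "ax": 0, "ay": 0, "az": 0, "jaw": -1}
    - {"dx": 0, "dy": 0, "dz": 13, "ax": 0, "ay": 0, "az": 0, "jaw": -1}
    - {"dx": 0, "dy": 0, "dz": 13, "ax": 0, "ay": 0, "az": 0, "jaw": -1}
    - {"dx": 0, "dy": 0, "dz": 8, "ax": 0, "ay": 0, "az": 0, "jaw": -1}
    - {"dx": 0, "dy": 0, "dz": 0, "ax": 0, "ay": 0, "az": 0, "jaw": -1}

```text
time_s: 15.07
tcp_pos: [0.5603, 0.0954, 0.2018]
tcp_rot: [0.26, 0.966, -0.002, 0.0]
wrist_force: [-0.2, -0.0, -4.7]
grip_width: 0.13
```

```bash
python3 g2.py .095 .193
```

```text
t 15.07 tcp [0.5603 0.0954 0.2018] shift mm [1.5 6.2 8.7] turn [-0.005  0.002 -0.008] grip 0.13 F [-0.2 -0.  -4.7] q [ 0.15  0.3   1.56 -0.    1.28 -0.89]
  shift in target axes [1.4 6.2 8.8]
```

Request:
servo_tool:
  motion:
    - {"dx": 0.5, "dy": 3, "dz": 4, "ax": -0.003, "ay": 0, "az": 0, "jaw": -1}
    - {"dx": 0, "dy": 0, "dz": 3, "ax": 0, "ay": 0, "az": 0, "jaw": -1}
    - {"dx": 0, "dy": 0, "dz": 1, "ax": 0, "ay": 0, "az": 0, "jaw": -1}

```text
time_s: 15.32
tcp_pos: [0.5612, 0.0976, 0.1933]
tcp_rot: [0.261, 0.965, -0.001, 0.001]
wrist_force: [-1.5, -0.3, 0.2]
grip_width: 0.132
```

```bash
python3 g2.py .095 .193
```

```text
t 15.32 tcp [0.5612 0.0976 0.1933] shift mm [1.2 3.8 0.3] turn [-0.002  0.002 -0.009] grip 0.132 F [-1.5 -0.3  0.2] q [ 0.15  0.31  1.57 -0.    1.26 -0.89]
  shift in target axes [1.1 3.8 0.3]
```

Request:
servo_tool:
  motion:
    - {"dx": 0, "dy": 0, "dz": 0.5, "ax": 0, "ay": 0, "az": 0, "jaw": -1}
    - {"dx": 0, "dy": 0, "dz": 0, "ax": 0, "ay": 0, "az": 0, "jaw": -1}

```text
time_s: 15.48
tcp_pos: [0.5614, 0.0977, 0.1937]
tcp_rot: [0.261, 0.965, -0.001, 0.001]
wrist_force: [-0.5, -0.4, -3.7]
grip_width: 0.129
```

```bash
python3 g2.py .095 .193; python3 - <<'E'
from h import *
snap("side","s12")
p=cv2.imread("pics/s12.png");cv2.imwrite("pics/s12c.png",cv2.resize(p[130:250,200:350],(750,600),interpolation=cv2.INTER_CUBIC))
E
```

```text
t 15.48 tcp [0.5614 0.0977 0.1937] shift mm [1.3 3.6 0.7] turn [-0.001  0.003 -0.01 ] grip 0.129 F [-0.5 -0.4 -3.7] q [ 0.15  0.31  1.57 -0.    1.26 -0.89]
  shift in target axes [1.2 3.6 0.7]
```

View pics/s12c.png

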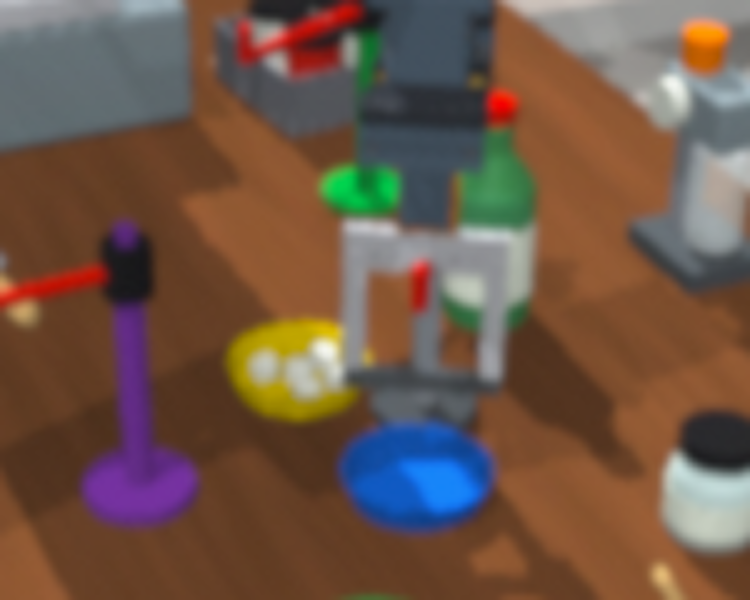

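Request:
servo_tool:
  motion:
    - {"dx": 0.5, "dy": 0, "dz": 2, "ax": 0, "ay": 0, "az": 0, "jaw": -1}
    - {"dx": 0, "dy": 0, "dz": 2, "ax": 0, "ay": 0, "az": 0, "jaw": -1}

```text
time_s: 15.7
tcp_pos: [0.5621, 0.0977, 0.1932]
tcp_rot: [0.261, 0.965, -0.0, 0.003]
wrist_force: [-2.4, -1.3, 7.2]
grip_width: 0.133
```

Request:
servo_tool:
  motion:
    - {"dx": 0, "dy": 0, "dz": 0, "ax": 0, "ay": 0, "az": 0, "jaw": -0.65}
    - {"dx": 0, "dy": 0, "dz": 0, "ax": 0, "ay": 0, "az": 0, "jaw": -0.55}
    - {"dx": 0, "dy": 0, "dz": 0, "ax": 0, "ay": 0, "az": 0, "jaw": -0.3}
    - {"dx": 0, "dy": 0, "dz": 0, "ax": 0, "ay": 0, "az": 0, "jaw": -0.2}
    - {"dx": 0, "dy": 0, "dz": 0, "ax": 0, "ay": 0, "az": 0, "jaw": -0.2}

```text
time_s: 16.12
tcp_pos: [0.5648, 0.0983, 0.1966]
tcp_rot: [0.261, 0.965, 0.002, 0.008]
wrist_force: [1.1, -0.6, 0.8]
grip_width: 0.391
```

```bash
python3 g2.py .095 .193; python3 - <<'E'
from h import *
snap("side","s13");p=snap("wrist","w13")[0]
cv2.imwrite("pics/w13c.png",cv2.resize(p[100:300,140:420],(800,571)))
p=cv2.imread("pics/s13.png");cv2.imwrite("pics/s13c.png",cv2.resize(p[130:250,200:350],(750,600),interpolation=cv2.INTER_CUBIC))
E
```

```text
t 16.12 tcp [0.5648 0.0983 0.1966] shift mm [4.  1.4 3.5] turn [ 0.007  0.014 -0.009] grip 0.391 F [ 1.1 -0.6  0.8] q [ 0.15  0.3   1.57 -0.    1.25 -0.89]
  shift in target axes [3.9 1.5 3.6]
```

View pics/w13c.png

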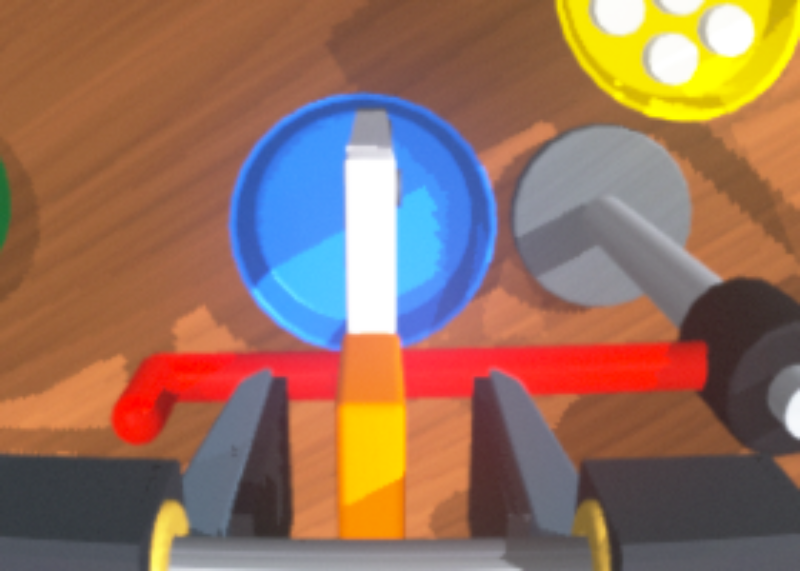

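View pics/s13c.png

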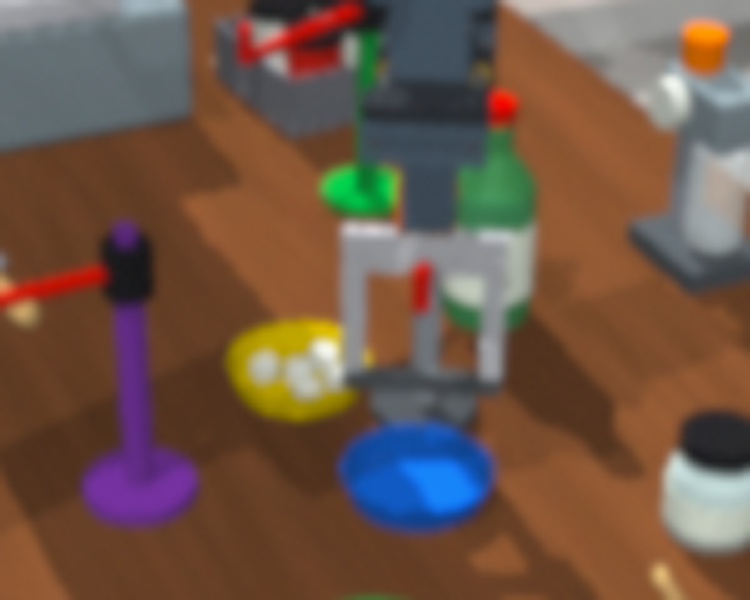

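Request:
servo_tool:
  motion:
    - {"dx": 0, "dy": 0, "dz": -10, "ax": 0, "ay": 0, "az": 0, "jaw": -0.2}
    - {"dx": 0, "dy": 0, "dz": -20, "ax": 0, "ay": 0, "az": 0, "jaw": -0.2}
    - {"dx": 0, "dy": 0, "dz": -25, "ax": 0, "ay": 0, "az": 0, "jaw": -0.2}
    - {"dx": 0, "dy": 0, "dz": -30, "ax": 0, "ay": 0, "az": 0, "jaw": -0.2}
    - {"dx": 0, "dy": 0, "dz": -35, "ax": 0, "ay": 0, "az": 0, "jaw": -0.2}
    - {"dx": 0, "dy": 0, "dz": -35, "ax": 0, "ay": 0, "az": 0, "jaw": -0.2}
    - {"dx": 20, "dy": 0, "dz": -25, "ax": 0, "ay": 0, "az": 0, "jaw": -0.2}
    - {"dx": 30, "dy": 0, "dz": -10, "ax": 0, "ay": 0, "az": 0, "jaw": -0.2}
    - {"dx": 35, "dy": 0, "dz": 0, "ax": 0, "ay": 0, "az": 0, "jaw": -0.2}
    - {"dx": 35, "dy": 0, "dz": 0, "ax": 0, "ay": 0, "az": 0, "jaw": -0.2}
    - {"dx": 20, "dy": 0, "dz": 0, "ax": 0, "ay": 0, "az": 0, "jaw": -0.2}
    - {"dx": 0, "dy": 0, "dz": 0, "ax": 0, "ay": 0, "az": 0, "jaw": -0.2}

```text
time_s: 17.22
tcp_pos: [0.4369, 0.1707, 0.4003]
tcp_rot: [0.263, 0.965, 0.004, 0.008]
wrist_force: [0.2, -0.3, 0.5]
grip_width: 0.401
```

```bash
python3 st.py; python3 - <<'E'
from h import *
snap("side","s14");p=snap("wrist","w14")[0];q=snap("top","t14")[0]
cv2.imwrite("pics/t14c.png",cv2.resize(q[150:310,180:420],(800,533),interpolation=cv2.INTER_CUBIC))
p=cv2.imread("pics/s14.png");cv2.imwrite("pics/s14c.png",cv2.resize(p[130:250,200:350],(750,600),interpolation=cv2.INTER_CUBIC))
E
```

```text
17.2167 [0.4369 0.1707 0.4003] 0.401 [ 0.2 -0.3  0.5] [ 0.35  0.08  1.36 -0.    1.69 -0.69] qd [-0.   -0.01 -0.03 -0.03 -0.01 -0.02]
[[-0.862  0.507  0.018]
 [ 0.507  0.862  0.003]
 [-0.014  0.012 -1.   ]]
r 0.1746 ang 184.37857104050445 toolx ang 149.5312793732945
```

View pics/w14.png

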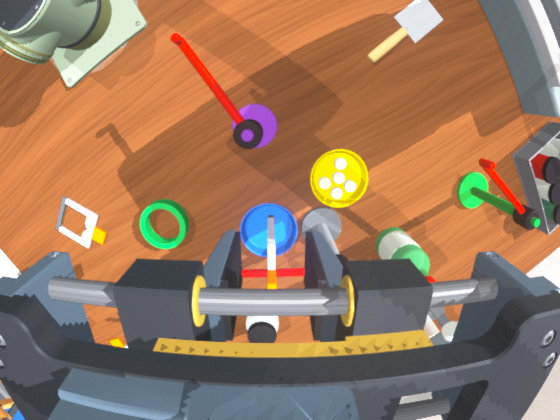

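View pics/s14c.png

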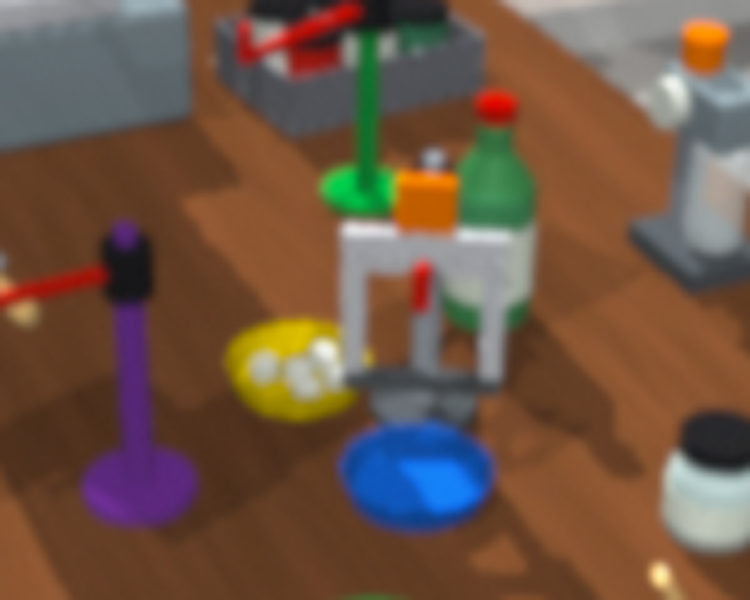

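View pics/t14c.png

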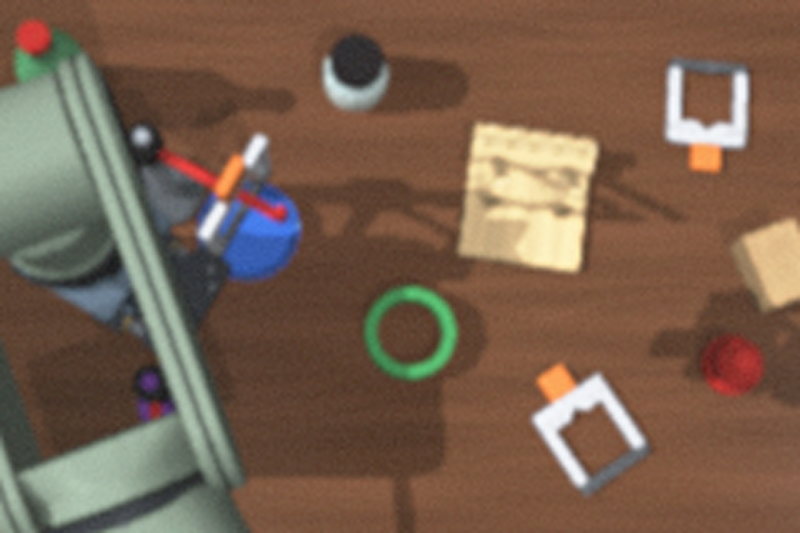

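```bash
python3 - <<'E'
from h import *
for n,box in(("s14",(275,295,160,180)),("t14",(240,258,190,212))):
    p,d,K,T=load(n);m=mask(p,(6,170,120),(18,255,255));b=np.zeros_like(m);b[box[2]:box[3],box[0]:box[1]]=1
    P,u,v=fpts(d,K,T,m&b,False);print(n,len(P),np.median(P,0).round(4))
p,d,K,T=load("s14");g=cv2.cvtColor(p,cv2.COLOR_BGR2HSV);b=np.zeros(d.shape,bool);b[172:210,265:305]=1
P,u,v=fpts(d,K,T,b,False);a=np.radians(240.3);r=(P[:,:2]-[.6092,.184])@[np.cos(a),np.sin(a)]
k=(abs(r-.095)<.025)&(P[:,2]>.08)&(P[:,2]<.23);print(k.sum())
for z0 in np.arange(.08,.22,.02):
    q=k&(abs(P[:,2]-z0-.01)<.01)
    if q.sum()>4: print(z0.round(2),q.sum(),np.median(r[q]).round(4))
print(read_state()['time_s'])
job_done()
E
```

```text
s14 131 [0.5602 0.0922 0.2314]
t14 34 [0.5591 0.0992 0.2501]
680
0.08 144 0.105
0.1 51 0.105
0.12 49 0.105
0.14 48 0.1049
0.16 59 0.1057
0.18 170 0.1057
0.2 129 0.1055
0.22 30 0.1064
17.3667
the job is handed in; nothing more can be done
```

The frame is hanging on the red hook's arm over the blue pan, and it stayed there after I let go. I handed the job in at 17.4 s of robot time.

I pinched the hook's pin and swung the arm to about 240°, over the middle of the blue pan. Then I took the frame off the stand by its orange tab, passed its window over the pin, lowered the notch onto the arm and let go. The arm was clear above everything at the end.

**Last checks:**
- **Hang:** the frame's front face is within about 1 mm of vertical over its height. The tab centre is at a height of 231 mm, which is the figure expected when the frame is seated.
- **Over the pan:** the tab is at about (0.560, 0.095) against the pan's middle at about (0.560, 0.094).
- **Other things:** the bystanders I could see in the last views looked unmoved. I judged this by eye and did not measure them.

**What went wrong or disagreed:**
- **Fingertip position:** the real fingertips are about 25 mm short of the reported TCP. My first pinch therefore closed above the pin and pressed on its top with about 18 N, under the limit. I measured the offset and allowed for it from then on.
- **Arm drift:** the arm also crept a few millimetres on rows where I had commanded no motion, so I re-measured before each close step.

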